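# Change over the spring-collar coupling stands

### The arm

A 7-joint arm with a two-finger parallel gripper is mounted at the origin on a cart in front of the work surface, level with it; the furniture and walls round the work are solid. World frame = base frame: x ahead of the robot, y to its left, z up, the work surface at z = 0. Lengths are in m, angles in rad, forces in N, time in s.
With the tool pointing down it reaches from about 0.4 to 0.85 m from the base axis. Payload 4.5 kg.
Tool frame: the origin (TCP) lies at the very end of the fingers, on their centre line; the grasp point (between the pads) lies 19 mm behind it; y points along the fingers, x is the direction in which the jaws open and shut, and the axes are right-handed (so a half turn about y gives the same grasp; the last joint's range is limited). The gripper opens to 88 mm and grips with 3 to 60 N. Pads are 18 mm wide; open, the fingers measure 123 mm over their backs; the gripper's body (75 mm by 187 mm) begins 45 mm behind the grasp point.
Start: joints at [-1.273, 0.689, -0.195, 1.565, 0.157, 0.902, -0.215], TCP at [0.163, 0.603, 0.239] pointing down, gripper open.
Joint ranges: [-3.01, 3.01], [-0.46, 2.08], [-1.47, 1.51], [0.13, 2.56], [-1, 4.14], [0.04, 2.09], [-2.66, 2.66]. Speed limits (rad/s): [2.57, 2.57, 3.14, 3.14, 3.14, 3.14, 3.14].

### API

Orientations are given as a rotation vector (axis times angle).
In Python, from station import get_state, camera, camera_info, hand_in gives the robot as it stands.
- The arm moves only by the tool drive_tool, never from a script. Its arguments are lists of equal length, an entry for each row: "jaw": the closure, from 0 (fully open) to 1 (shut); "xyz": the shift along the tool's x, y, z in cm, a list of three; "spin": the turn about the tool's y in degrees. A call has 1 to 12 rows; each row is the pose to reach, as a shift and turn from the pose commanded when the call began, along the tool's axes at that moment; what a row does not reach only later rows make up. A row lasts 1/8 s, in which the tool goes at most 62.5 mm and 10.7 degrees, less where a joint would pass 70% of its speed; a pose out of reach is approached as far as the arm can. A call with a gripper value outside its range is refused whole. The fingers move at their own pace and stop on an object; "squeeze" is the grip in N (left out, the last holds). Time passes only in rows, so rows that repeat a pose let the fingers close. It gives the time, the measured TCP pose, the force and the opening at its end, in the units of the state.
- get_state(): the state, without advancing time (a new reading comes with each control period).
- camera(name): name is "side" or "top" or "wrist"; returns the picture (400x640x3 uint8, red, green, blue); there is no depth.
- camera_info(name): a dict with "fx", "fy", "cx", "cy" (pixels), "R" (3x3) and "t" (3): a world point X has camera coordinates R X + t. Camera axes: x right, y down, z forward; pixel columns grow to the right and rows downward; lengths in m; the calibration is good to about 2 mm. The wrist camera is an equidistant fisheye: a pixel r from the principal point sees the ray r / f radians off the axis. A picture is of the moment at which its call begins: read the wrist's pose just before it. camera_info takes no time and is no camera call; for the wrist camera it gives the pose at the moment of the call.
- hand_in(): hands the job in, once; it reports no verdict.
The state is a dict: "time_s": time; "joints": joint angles; "dq": joint speeds; "joint_efforts": joint torques, N m; "tcp_pos": TCP position; "orientation": TCP orientation; "force": force on the tool from outside, world axes, zero at the start; "moment": the same for the moment, N m; "grip_width": finger opening in m.
Only numpy, scipy, OpenCV 4.12 (cv2) and the standard library are available. Lean on these libraries where they do the work, as an engineer would, in place of code of your own. Each camera call takes 0.05 s, during which the arm holds its last target.

### The job

Clear the coupling stands: free every red blanking plug by pulling its spring collar up and turning it counterclockwise to the green dot, lift the plug out and thread it fully down onto a free post of the wooden rack. Then set the brass adapter fully down in the stand with the blue collar (release that collar in the same way even if the stand is empty, and let it drop down before fitting the adapter) and lock it: collar pulled up, turned clockwise back to the red dot and let down fully into its notch. Close the emptied stands in the same way, so that at the end every collar is locked and down. Leave the caliper, the square test block and the bronze bushing where they are.

Things in the scene. Friction and masses are not known exactly. Their poses are not given: they have to be found in the camera images.
- seat_blue (a point): fixed coupling stand with blue collar (round base 81 mm wide and 8 mm high, body 68 mm wide, 30 mm high): point on its upright axis (also the collar's) at the seat, 44 mm above the bench, where the underside of a fitted part rests. x axis: along the two stud slots (16 mm wide, 12 mm deep, open at the top); z up. A domed steel pilot post, 16 mm thick, 18 mm high, stands on the seat.
- lift_blue (a joint): lift of the blue collar, m: 0 down, 0.008 stop. A knurled ring 56 mm in diameter; when down its wall is 39 to 63 mm above the bench, skirt teeth hang lower to 32 mm. Grip it across the outside from above, fingertips 35 to 40 mm above the bench. Spring pulls down with 4 N at 0, 8 N at the stop; weight 1.8 N.
- collar_blue (a joint): turn of the blue collar, rad, growing counterclockwise from above: 0 locked (its white mark at the stand's red dot), 1.2 released (mark at green dot). Turns only while lifted at least 6 mm. Let go below 0.15 or above 1.05 it drops fully into its notch; between, it stays half up on a pin. Little friction.
- seat_grey (a point): fixed coupling stand with silver-grey collar (round base 81 mm wide and 8 mm high, body 68 mm wide, 30 mm high): point on its upright axis (also the collar's) at the seat, 44 mm above the bench, where the underside of a fitted part rests. x axis: along the two stud slots (16 mm wide, 12 mm deep, open at the top); z up. A domed steel pilot post, 16 mm thick, 18 mm high, stands on the seat.
- lift_grey (a joint): lift of the silver-grey collar, m: 0 down, 0.008 stop. A knurled ring 56 mm in diameter; when down its wall is 39 to 63 mm above the bench, skirt teeth hang lower to 32 mm. Grip it across the outside from above, fingertips 35 to 40 mm above the bench. Spring pulls down with 4 N at 0, 8 N at the stop; weight 1.8 N.
- collar_grey (a joint): turn of the silver-grey collar, rad, growing counterclockwise from above: 0 locked (its white mark at the stand's red dot), 1.2 released (mark at green dot). Turns only while lifted at least 6 mm. Let go below 0.15 or above 1.05 it drops fully into its notch; between, it stays half up on a pin. Little friction.
- seat_black (a point): fixed coupling stand with black collar (round base 81 mm wide and 8 mm high, body 68 mm wide, 30 mm high): point on its upright axis (also the collar's) at the seat, 44 mm above the bench, where the underside of a fitted part rests. x axis: along the two stud slots (16 mm wide, 12 mm deep, open at the top); z up. A domed steel pilot post, 16 mm thick, 18 mm high, stands on the seat.
- lift_black (a joint): lift of the black collar, m: 0 down, 0.008 stop. A knurled ring 56 mm in diameter; when down its wall is 39 to 63 mm above the bench, skirt teeth hang lower to 32 mm. Grip it across the outside from above, fingertips 35 to 40 mm above the bench. Spring pulls down with 4 N at 0, 8 N at the stop; weight 1.8 N.
- collar_black (a joint): turn of the black collar, rad, growing counterclockwise from above: 0 locked (its white mark at the stand's red dot), 1.2 released (mark at green dot). Turns only while lifted at least 6 mm. Let go below 0.15 or above 1.05 it drops fully into its notch; between, it stays half up on a pin. Little friction.
- plug1: red blanking plug, shaped and sized like the adapter, at the start seated and locked in the stand with the blue collar (or absent: that stand is then empty, its collar locked all the same). The collar's inner lip holds the studs down unless it is at released. Origin: centre of the underside; x along studs and grip. In the stand the grip is 67 to 89 mm above the bench.
- plug2: red blanking plug, shaped and sized like the adapter, at the start seated and locked in the stand with the silver-grey collar (or absent: that stand is then empty, its collar locked all the same). The collar's inner lip holds the studs down unless it is at released. Origin: centre of the underside; x along studs and grip. In the stand the grip is 67 to 89 mm above the bench.
- plug3: red blanking plug, shaped and sized like the adapter, at the start seated and locked in the stand with the black collar (or absent: that stand is then empty, its collar locked all the same). The collar's inner lip holds the studs down unless it is at released. Origin: centre of the underside; x along studs and grip. In the stand the grip is 67 to 89 mm above the bench.
- adapter: brass adapter, upright on its round holder at the start, 45 mm high, 0.12 kg: hub 30 mm wide, bored from below (19 mm wide, 20 deep); two round studs along x (11 mm thick, centres 6 mm up, tips 42 mm apart); bar grip on top, 34 along x, 14 along y, 23 to 45 mm up. Origin: centre of the underside, z up. To be seated, x must lie along the seat's x (either way, within 6 degrees).
- post1 (a point): storage rack (wooden plate 66 x 236 x 10 mm with three steel posts in a row 85 mm apart): foot of post 1, on the top of the plate, 10 mm above the bench; the posts are 16 mm thick, 18 mm high with domed ends, so a plug's bore drops over one until the plug rests on the plate, at any yaw.
- post2 (a point): storage rack (wooden plate 66 x 236 x 10 mm with three steel posts in a row 85 mm apart): foot of post 2, on the top of the plate, 10 mm above the bench; the posts are 16 mm thick, 18 mm high with domed ends, so a plug's bore drops over one until the plug rests on the plate, at any yaw.
- post3 (a point): storage rack (wooden plate 66 x 236 x 10 mm with three steel posts in a row 85 mm apart): foot of post 3, on the top of the plate, 10 mm above the bench; the posts are 16 mm thick, 18 mm high with domed ends, so a plug's bore drops over one until the plug rests on the plate, at any yaw.
- holder: loose round wooden holder, 68 mm in diameter, 10 mm high, 0.4 kg, standing on the bench; a domed steel post like those of the rack (16 mm thick, 18 mm high) on its top carries the adapter at the start. Origin: centre of its underside. It may stay anywhere.
- caliper: bystander: digital caliper lying on the bench, 71 x 225 mm
- test_block_square: bystander: square steel test block, 60 x 60 x 12 mm
- bushing: bystander: bronze bushing, 36 mm in diameter, 30 mm high

How it is judged:
By the outcome, as a careful person would: the job done as asked, in the order asked, and still so for the second after the job is handed in, with the robot touching nothing.
Of plug1, plug2, plug3 only 2 to 3 are there at a start; the rules pass over those that are not, and their reading is None.
At some moment in a run one of holder may be knocked a few centimetres aside while the robot is not near it.
It also fails if it takes over 210 s, if anything falls off the work surface, if the arm or the gripper's body presses on something with over 40 N, if the wrist force passes 120 N, or if a joint passes its speed limit or range.

## Working session

There is one attempt and no reset: what is moved stays moved. The work goes in short steps, Python scripts to look and compute and a tool call to move; the robot and the scene stay as the last step left them, time stands still between calls to the robot, and variables do not carry over. Pictures are saved under pics/ and viewed, and the job is handed in when it is done.

Besides the shell and the picture viewer there is one more tool, called as name([rows], argument=value, ...), one row to a line, values as JSON. drive_tool: Moves the arm, as the interface text tells. Its arguments: {"type":"object","properties":{"jaw":{"type":"array","items":{"type":"number"}},"xyz":{"type":"array","items":{"type":"array","items":{"type":"number"}}},"spin":{"type":"array","items":{"type":"number"}},"squeeze":{"type":"number"}},"required":["jaw","xyz","spin"]}

```bash
ls; mkdir -p pics
python3 - <<'E'
from station import *
import cv2
s=get_state();print(s)
for n in ["top","side","wrist"]:
    i=camera_info(n);print(n,i)
    cv2.imwrite(f"pics/{n}0.png",camera(n)[:,:,::-1])
E
```

```text
pics
{'time_s': 0.0, 'joints': array([-1.27320561,  0.68999995, -0.1945141 ,  1.56633095,  0.15733497,
        0.90249506, -0.21510967]), 'dq': array([ 0.00011891, -0.00095544,  0.00089461,  0.00068704,  0.00131125,
        0.00035901, -0.00226963]), 'joint_efforts': array([ 9.20056300e-04, -5.27555287e+01, -1.26615465e+00, -1.53421390e+01,
       -5.24933240e-02,  6.39375765e-03,  1.63236582e-04]), 'tcp_pos': array([0.16285644, 0.6027606 , 0.23790357]), 'orientation': array([-1.3237478 , -1.0118334 ,  1.01409559]), 'force': array([ 0.72569248, -0.32070906,  0.34255725]), 'moment': array([-0.00330854,  0.02706616, -0.01975956]), 'grip_width': 0.08827013675298974}
top {'fx': 376.3634462983539, 'fy': 376.3634462983539, 'cx': 316.84477162678434, 'cy': 199.26341208342077, 'R': array([[-0.00222309, -0.99967987,  0.02520334],
       [-0.98583443, -0.00203588, -0.16770904],
       [ 0.16770666, -0.02521916, -0.98551432]]), 't': array([-0.35659984,  0.47088108,  0.80416658])}
side {'fx': 435.80070501847786, 'fy': 435.80070501847786, 'cx': 322.11033191214506, 'cy': 193.4626480948548, 'R': array([[-0.97018274, -0.24198655,  0.01370949],
       [-0.15935601,  0.59423389, -0.78834748],
       [ 0.18262284, -0.76702581, -0.61507748]]), 't': array([0.38358531, 0.33134532, 0.54868699])}
wrist {'fx': 309.70691628693146, 'fy': 309.70691628693146, 'cx': 317.63143924253814, 'cy': 198.4129396069113, 'R': array([[ 0.26038313,  0.96550192, -0.002581  ],
       [ 0.92096881, -0.24756883,  0.30087559],
       [ 0.28985698, -0.08071995, -0.95365991]]), 't': array([-0.62491147, -0.04236074,  0.39141737])}
```

View pics/top0.png

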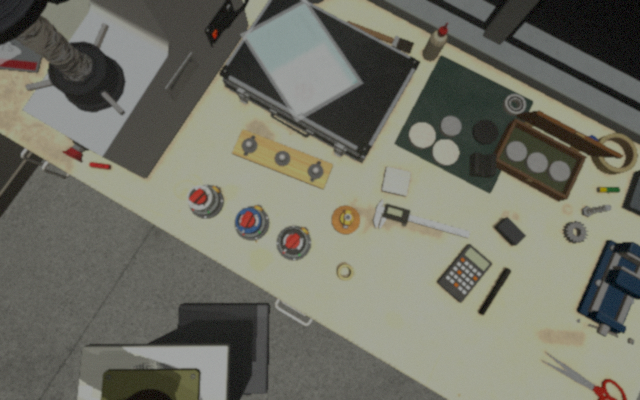

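View pics/side0.png

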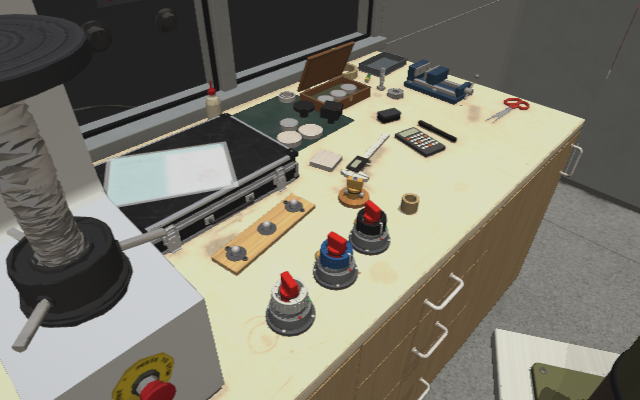

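View pics/wrist0.png

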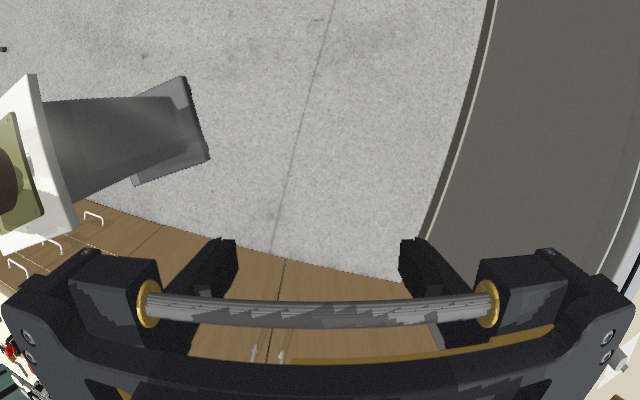

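```bash
cat > h.py <<'E'
import numpy as np, cv2
from scipy.spatial.transform import Rotation as Ro
from station import get_state,camera,camera_info
def tool():
    s=get_state();R=Ro.from_rotvec(s['orientation']).as_matrix();return s,R
def ray(i,u,v):
    u=np.asarray(u,float);x=(u-i['cx'])/i['fx'];y=(v-i['cy'])/i['fy']
    if i.get('fish'):
        r=np.hypot(x,y);k=np.where(r>1e-9,np.sin(r)/np.maximum(r,1e-9),1);d=np.array([x*k,y*k,np.cos(r)])
    else: d=np.array([x,y,1+0*x])
    return -i['R'].T@i['t'], i['R'].T@d
def info(n):
    i=camera_info(n);i['fish']=n=='wrist';return i
def onz(i,u,v,z):
    c,d=ray(i,u,v);return c+d*(z-c[2])/d[2]
def proj(i,X):
    c=i['R']@np.asarray(X)+i['t']
    if i['fish']:
        r=np.hypot(c[0],c[1]);th=np.arctan2(r,c[2]);k=th/max(r,1e-9);x,y=c[0]*k,c[1]*k
    else: x,y=c[0]/c[2],c[1]/c[2]
    return x*i['fx']+i['cx'],y*i['fy']+i['cy']
def need(xyz,yaw=None):
    """tool-axis shift (cm) to bring the TCP to xyz from the measured pose"""
    s,R=tool();return R.T@(np.array(xyz)-s['tcp_pos'])*100
def snap(n,name,crop=None,zoom=1):
    i=info(n);im=camera(n)[:,:,::-1];
    c=im if crop is None else im[crop[1]:crop[3],crop[0]:crop[2]]
    cv2.imwrite(f'pics/{name}.png',cv2.resize(c,None,fx=zoom,fy=zoom,interpolation=cv2.INTER_CUBIC));return i,im
E
python3 - <<'E'
from h import *
s,R=tool();print(R.round(4))
i=info('wrist');c=-i['R'].T@i['t'];print(c,R.T@(c-s['tcp_pos']),(i['R']@R).round(3))
im=cv2.imread('pics/top0.png');cv2.imwrite('pics/t0z.png',cv2.resize(im[120:290,170:370],None,fx=4,fy=3.5,interpolation=cv2.INTER_CUBIC)) if 0 else cv2.imwrite('pics/t0z.png',cv2.resize(im[125:275,180:370],None,fx=4,fy=4,interpolation=cv2.INTER_CUBIC))
im=cv2.imread('pics/side0.png');cv2.imwrite('pics/s0z.png',cv2.resize(im[185:335,210:400],None,fx=4,fy=4,interpolation=cv2.INTER_CUBIC))
E
```

```text
[[ 2.607e-01 -3.000e-04 -9.654e-01]
 [ 9.654e-01 -1.300e-03  2.607e-01]
 [-1.400e-03 -1.000e+00 -1.000e-04]]
[0.08828114 0.6245177  0.38452183] [ 0.00120615 -0.14641309  0.07764777] [[ 1.     0.001  0.   ]
 [ 0.001 -0.301 -0.954]
 [-0.001  0.954 -0.301]]
```

View pics/t0z.png

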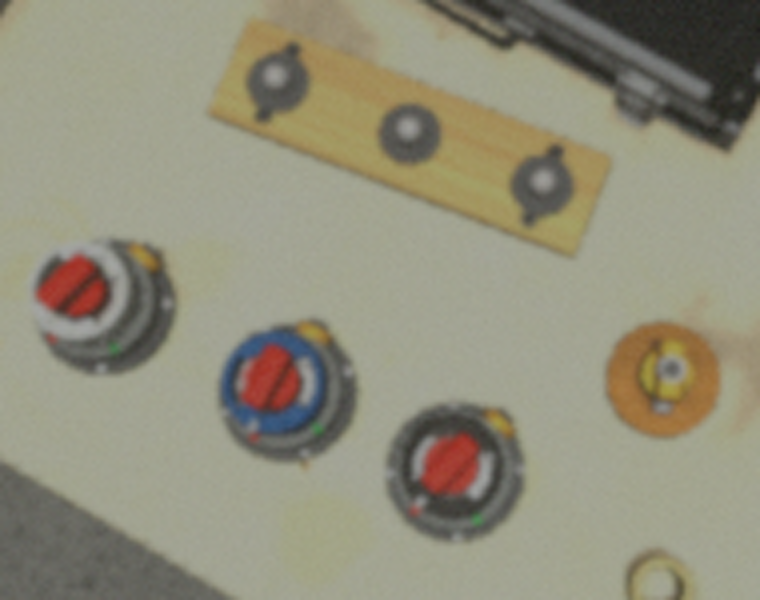

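View pics/s0z.png

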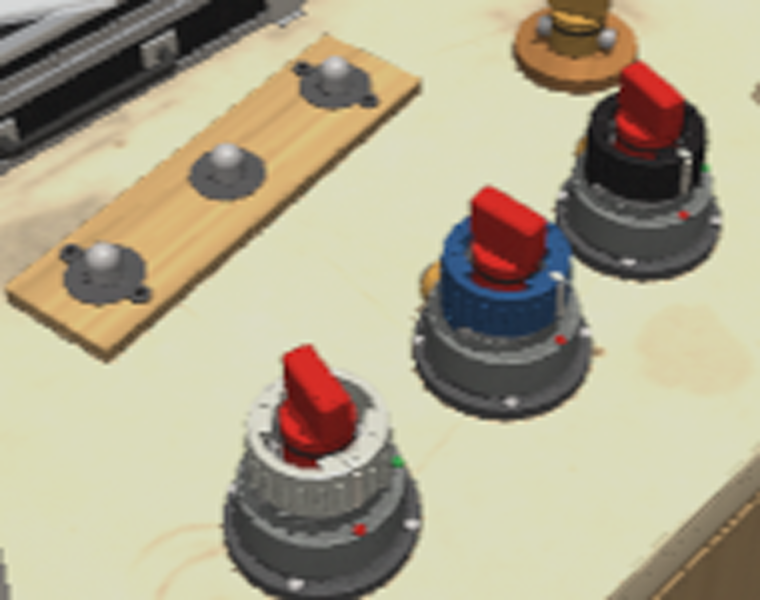

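Run:
```python
from h import *
i=info('top');j=info('side')
for n,u,v,z in [('grey',108,307,.006),('blue',289,395,.006),('black',456,473,.006),('p1',278,83,.01),('p2',410,135,.01),('p3',541,185,.01),('hold',662,380,.008),('bush',659,590,.03)]:
    X=onz(i,180+u/4,125+v/4,z);print(n,X.round(4),np.hypot(X[0],X[1]).round(3),[round(float(q),1) for q in proj(j,X)],'zoom',[(proj(j,X)[0]-210)*4,(proj(j,X)[1]-185)*4])
```

```text
grey [ 0.4709 -0.1008  0.006 ] 0.482 [292.1, 311.4] zoom [np.float64(328.2219180731977), np.float64(505.6407660814725)]
blue [ 0.4194 -0.2075  0.006 ] 0.468 [337.2, 269.7] zoom [np.float64(508.70947166196606), np.float64(338.6165719006285)]
black [ 0.3743 -0.3046  0.006 ] 0.483 [370.6, 237.7] zoom [np.float64(642.4716819627947), np.float64(210.71960825218912)]
p1 [ 0.6063 -0.1965  0.01  ] 0.637 [237.0, 253.1] zoom [np.float64(108.19371548691402), np.float64(272.45272244327043)]
p2 [ 0.5745 -0.2758  0.01  ] 0.637 [267.9, 228.0] zoom [np.float64(231.4370271671528), np.float64(171.8786628982907)]
p3 [ 0.5442 -0.3539  0.01  ] 0.649 [294.1, 206.1] zoom [np.float64(336.5432658050845), np.float64(84.33281473925604)]
hold [ 0.428  -0.4244  0.008 ] 0.603 [354.8, 195.6] zoom [np.float64(579.2683110489843), np.float64(42.38344204911493)]
bush [ 0.3082 -0.4187  0.03  ] 0.52 [411.5, 198.2] zoom [np.float64(806.1983821574049), np.float64(52.604471783344366)]
```

Run:
```python
from h import *
i=info('top');j=info('side')
for u,v,z in [(150,178,0),(150,178,.15),(25,118,0),(25,118,.15),(105,150,.15),(90,105,.3),(90,105,.2),(120,120,.25),(0,95,0),(300,325,0),(0,190,0)]:
    print(u,v,z,onz(i,u,v,z).round(3))
for u,v,z in [(205,360,.1),(205,360,0.15),(160,370,.15),(40,330,.2)]:print('side',u,v,z,onz(j,u,v,z).round(3))
```

```text
150 178 0 [0.529 0.038 0.   ]
150 178 0.15 [ 0.495 -0.026  0.15 ]
25 118 0 [0.676 0.347 0.   ]
25 118 0.15 [0.617 0.231 0.15 ]
105 150 0.15 [0.551 0.066 0.15 ]
90 105 0.3 [0.58  0.015 0.3  ]
90 105 0.2 [0.624 0.075 0.2  ]
120 120 0.25 [ 0.575 -0.009  0.25 ]
0 95 0 [0.734 0.414 0.   ]
300 325 0 [ 0.192 -0.319  0.   ]
0 190 0 [0.499 0.382 0.   ]
side 205 360 0.1 [0.53  0.062 0.1  ]
side 205 360 0.15 [0.509 0.088 0.15 ]
side 160 370 0.15 [0.551 0.111 0.15 ]
side 40 330 0.2 [0.668 0.125 0.2  ]
```

drive_tool([
  [-5,0,0],
  [-10,0,0],
  [-15,0,0],
  [-19,0,0],
  [-19,0,0],
], jaw=[0,0,0,0,0], spin=[0,0,0,0,0])

```text
time_s: 0.78
tcp_pos: [0.1129, 0.4165, 0.2387]
orientation: [-1.325, -1.012, 1.015]
force: [0.1, 0.8, 1.0]
grip_width: 0.0875
```

Run:
```python
from h import *
s,R=tool();print(s['joints'].round(2),s['tcp_pos'],s['force'])
# arc waypoints in tool frame
p=s['tcp_pos'];r=.43;a0=75
for k in range(1,13):
    a=np.radians(a0-8.3*k);q=np.array([r*np.cos(a),r*np.sin(a),p[2]]);print(k,(R.T@(q-p)*100).round(1),q.round(3))
```

```text
[-1.27  0.45 -0.21  2.12  0.16  0.59 -0.29] [0.11292747 0.41649717 0.23870392] [0.08374895 0.8149218  0.98873626]
1 [-0.6  0.  -6.1] [0.17  0.395 0.239]
2 [ -1.9   0.  -12.2] [0.225 0.366 0.239]
3 [ -4.1   0.  -18. ] [0.276 0.33  0.239]
4 [ -7.1   0.  -23.4] [0.321 0.287 0.239]
5 [-10.9   0.1 -28.4] [0.359 0.237 0.239]
6 [-15.4   0.1 -32.7] [0.389 0.183 0.239]
7 [-20.4   0.1 -36.4] [0.411 0.125 0.239]
8 [-25.9   0.1 -39.3] [0.425 0.064 0.239]
9 [-31.7   0.2 -41.4] [0.43  0.002 0.239]
10 [-37.9   0.2 -42.6] [ 0.426 -0.06   0.239]
11 [-44.1   0.2 -42.9] [ 0.413 -0.121  0.239]
12 [-50.3   0.2 -42.3] [ 0.391 -0.179  0.239]
```

drive_tool([
  [-0.6,0,-6.1],
  [-1.9,0,-12.2],
  [-4.1,0,-18],
], jaw=[0,0,0], spin=[8.3,16.6,24.9])

```text
time_s: 1.15
tcp_pos: [0.2794, 0.3345, 0.2389]
orientation: [-1.461, -0.68, 0.676]
force: [0.6, 0.7, 0.4]
grip_width: 0.0878
```

Run:
```python
from h import *
s,R=tool();print(s['joints'].round(2),s['tcp_pos'],s['force'])
# arc waypoints in tool frame
p=s['tcp_pos'];r=.43;a0=np.degrees(np.arctan2(p[1],p[0]))
for k in range(1,13):
    a=np.radians(a0-7.5*k);q=np.array([r*np.cos(a),r*np.sin(a),p[2]]);print(k,(R.T@(q-p)*100).round(1),q.round(3))
```

```text
[-0.91  0.45 -0.1   2.11  0.08  0.58 -0.2 ] [0.27935871 0.33450195 0.23886464] [0.59750816 0.66293797 0.42493862]
1 [-0.9 -0.  -5.6] [0.316 0.291 0.239]
2 [ -2.   -0.  -11.1] [0.352 0.247 0.239]
3 [ -3.7  -0.  -16.5] [0.381 0.199 0.239]
4 [ -6.2  -0.  -21.5] [0.404 0.148 0.239]
5 [ -9.3  -0.  -26.2] [0.42  0.094 0.239]
6 [-13.   -0.1 -30.5] [0.428 0.038 0.239]
7 [-17.2  -0.1 -34.2] [ 0.43  -0.018  0.239]
8 [-21.8  -0.1 -37.4] [ 0.424 -0.074  0.239]
9 [-26.9  -0.1 -39.9] [ 0.41  -0.128  0.239]
10 [-32.2  -0.1 -41.8] [ 0.39  -0.181  0.239]
11 [-37.7  -0.1 -42.9] [ 0.363 -0.23   0.239]
12 [-43.3  -0.2 -43.3] [ 0.33  -0.276  0.239]
```

drive_tool([
  [-0.9,0,-5.6],
  [-2,0,-11.1],
  [-3.7,0,-16.5],
  [-6.2,0,-21.5],
  [-9.3,0,-26.2],
  [-13,0,-30.5],
  [-17.2,0,-34.2],
  [-21.8,0,-37.4],
  [-26.9,0,-39.9],
  [-30,0,-41.5],
  [-30,0,-41.5],
], jaw=[0,0,0,0,0,0,0,0,0,0,0], spin=[7.5,15,22.5,30,37.5,45,52.5,60,67.5,72,72])

```text
time_s: 2.52
tcp_pos: [0.402, -0.1663, 0.2388]
orientation: [-1.551, 0.305, -0.307]
force: [-0.6, 0.1, 0.9]
grip_width: 0.0879
```

Run:
```python
from h import *
s,R=tool();print(s['joints'].round(2),s['tcp_pos'],s['force']);print(R.round(3))
snap('wrist','w1');
for n,X in dict(grey=[.471,-.101,.06],blue=[.419,-.2075,.06],black=[.374,-.305,.06]).items(): print(n,proj(info('wrist'),X))
```

```text
[ 0.16  0.46  0.19  2.12 -0.15  0.57  0.07] [ 0.40196906 -0.16632851  0.2388081 ] [-0.56412757  0.09943738  0.87732664]
[[ 0.925  0.001  0.38 ]
 [-0.38  -0.002  0.925]
 [ 0.002 -1.    -0.001]]
grey (np.float64(355.5461193710162), np.float64(99.07630104497638))
blue (np.float64(345.62809668810627), np.float64(207.15687120438847))
black (np.float64(338.5328919633173), np.float64(287.89085160869))
```

View pics/w1.png

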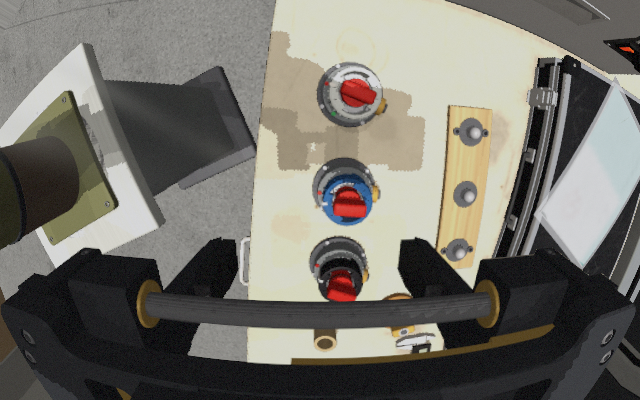

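Run:
```python
from h import *
im=cv2.imread('pics/w1.png')
a=cv2.resize(im[55:135,300:400],None,fx=4,fy=4,interpolation=cv2.INTER_CUBIC)
b=cv2.resize(im[150:230,300:400],None,fx=4,fy=4,interpolation=cv2.INTER_CUBIC)
c=cv2.resize(im[230:310,300:400],None,fx=4,fy=4,interpolation=cv2.INTER_CUBIC)
d=cv2.resize(im[105:185,430:530],None,fx=4,fy=4,interpolation=cv2.INTER_CUBIC)
cv2.imwrite('pics/w1z.png',np.vstack([np.hstack([a,b]),np.hstack([c,d])])[:600])
```

```text
(no output)
```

View pics/w1z.png

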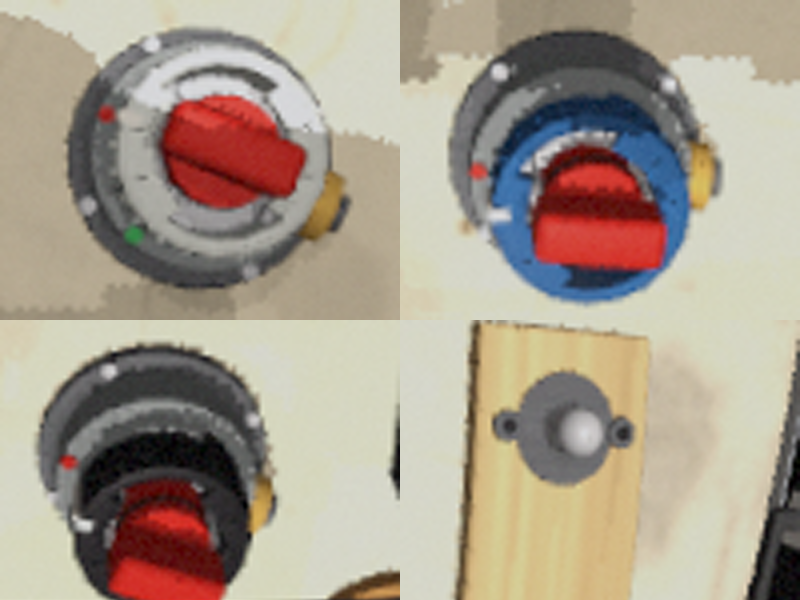

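```bash
cat >> h.py <<'E'
from scipy.optimize import least_squares
def fitc(P,r):
    P=np.asarray(P);f=lambda c:np.hypot(P[:,0]-c[0],P[:,1]-c[1])-r
    s=least_squares(f,P.mean(0),loss='soft_l1',f_scale=.001);return s.x,np.abs(f(s.x)).mean()
E
python3 - <<'E'
from h import *
i=info('wrist');im=cv2.imread('pics/w1.png')
P=dict(grey=(300,55,[(67,160),(75,105),(110,55),(160,32),(200,28),(250,40),(300,75),(325,120),(330,160),(130,275),(90,225),(160,287),(220,287),(260,275)]),
blue=(200,150,[(449,150),(455,110),(480,70),(520,42),(570,30),(620,32),(660,48),(690,80),(704,125)]),
black=(300,150,[(38,440),(50,400),(80,365),(120,348),(170,346),(210,360),(240,380),(258,410)]))
for n,(ox,oy,p) in P.items():
    W=[onz(i,ox+u/4,oy+v/4,.003)[:2] for u,v in p];print(n,fitc(W,.0405))
# blue collar
hsv=cv2.cvtColor(im,cv2.COLOR_BGR2HSV);m=cv2.inRange(hsv,(100,120,60),(125,255,255));ys,xs=np.where(m);k=(xs>300)&(xs<400);
h=cv2.convexHull(np.array([xs[k],ys[k]]).T)[:,0]
h=h[h[:,1]>200];W=[onz(i,u,v,.063)[:2] for u,v in h];print('blue rim',len(W),fitc(W,.028))
# post bases: washers d (circle) center zoom
for ox,oy,z,u,v in [(330,25,.01,565,428)]:
    print('p1',onz(i,ox+u/4,oy+v/4,z))
# top-surface sample for dots: body radius 34 z30
dots=dict(gr=(300,55,106,115),gg=(300,55,134,236),br=(200,150,478,172),bw=(200,150,497,214),kr=(300,150,69,462),kw=(300,150,83,525))
for n,(ox,oy,u,v) in dots.items(): print(n,onz(i,ox+u/4,oy+v/4,.03 if n[1]!='w' else .06).round(4))
E
```

```text
grey (array([ 0.47339962, -0.09499155]), np.float64(0.0005560082233403831))
blue (array([ 0.42518985, -0.20225849]), np.float64(0.0009869761883825))
black (array([ 0.37780043, -0.30081107]), np.float64(0.00043791708327935077))
blue rim 14 (array([ 0.42361369, -0.2001856 ]), np.float64(0.00043949718400503594))
p1 [ 0.6092899  -0.19219517  0.01      ]
gr [ 0.4505 -0.0737  0.03  ]
gg [ 0.4449 -0.1088  0.03  ]
br [ 0.3951 -0.1896  0.03  ]
bw [ 0.3985 -0.1945  0.06  ]
kr [ 0.3552 -0.2805  0.03  ]
kw [ 0.3572 -0.2871  0.06  ]
```

Run:
```python
from h import *
s,R=tool();i=info('wrist')
for dx in (-.044,.044):
  for dz in (-.009,.009):
    print(dx,dz,proj(i,s['tcp_pos']+R@np.array([dx,0,dz])))
print(s['tcp_pos'],s['joints'].round(3))
for n in ['top','side']:
    i,_=snap(n,n+'1');print(n,proj(i,s['tcp_pos']),[np.round(proj(i,s['tcp_pos']+R@np.array([dx,0,0])),1) for dx in(-.06,-.044,.044,.06)])
```

```text
-0.044 -0.009 (np.float64(238.54396898095666), np.float64(269.7862361555216))
-0.044 0.009 (np.float64(235.06738199778147), np.float64(240.84303124295897))
0.044 -0.009 (np.float64(396.1082338295418), np.float64(269.7942636591313))
0.044 0.009 (np.float64(399.5786719317848), np.float64(240.85338988151113))
[ 0.40236745 -0.1642161   0.2386671 ] [ 0.153  0.457  0.19   2.125 -0.154  0.571  0.068]
top (np.float64(206.78984391114773), np.float64(219.54584561335255)) [array([191.7, 252.5]), array([195.8, 243.6]), array([217.6, 196. ]), array([221.4, 187.5])]
side (np.float64(348.36403026881493), np.float64(180.0480739739359)) [array([386.4, 196.4]), array([375.9, 191.9]), array([322.6, 169. ]), array([313.6, 165.2])]
```

View pics/side1.png

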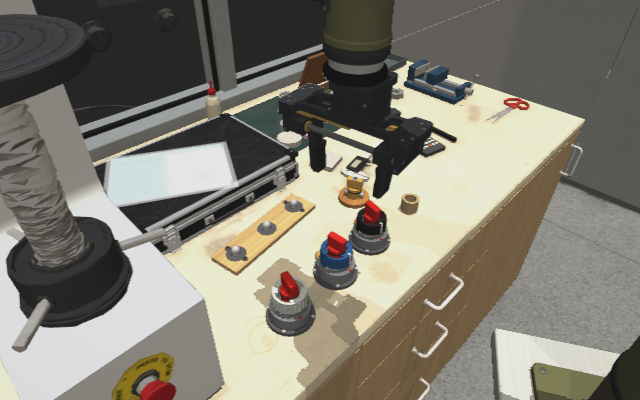

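View pics/top1.png

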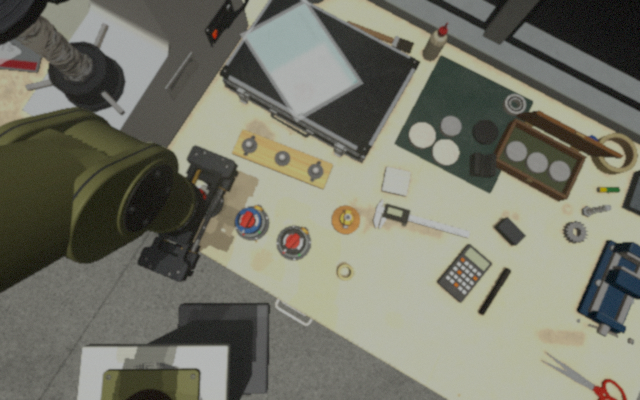

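```bash
cat >> h.py <<'E'
import pickle
def wsnap(name):
    i=info('wrist');s=get_state();im=camera('wrist')[:,:,::-1].copy();cv2.imwrite(f'pics/{name}.png',im);pickle.dump((i,s),open(f'pics/{name}.pkl','wb'));return i,im
def wload(name): return (*pickle.load(open(f'pics/{name}.pkl','rb')),cv2.imread(f'pics/{name}.png'))
E
python3 - <<'E'
from h import *
i,im=wsnap('w2');s=get_state();print(s['tcp_pos'],s['dq'].round(4))
a=cv2.resize(im[55:135,300:400],None,fx=4,fy=4,interpolation=cv2.INTER_CUBIC)
b=cv2.resize(im[150:230,300:400],None,fx=4,fy=4,interpolation=cv2.INTER_CUBIC)
c=cv2.resize(im[230:310,300:400],None,fx=4,fy=4,interpolation=cv2.INTER_CUBIC)
d=cv2.resize(im[105:185,430:530],None,fx=4,fy=4,interpolation=cv2.INTER_CUBIC)
cv2.imwrite('pics/w2z.png',np.vstack([np.hstack([a,b]),np.hstack([c,d])])[:600])
hsv=cv2.cvtColor(im,cv2.COLOR_BGR2HSV);m=cv2.inRange(hsv,(100,120,60),(125,255,255));ys,xs=np.where(m);k=(xs>300)&(xs<400);
h=cv2.convexHull(np.array([xs[k],ys[k]]).T)[:,0]
h=h[h[:,1]>200];W=[onz(i,u,v,.063)[:2] for u,v in h];print('blue rim',len(W),fitc(W,.028))
E
```

```text
[ 0.40237704 -0.16184195  0.23855848] [-0.0087 -0.0043  0.0023  0.0082  0.0008  0.0002 -0.0002]
blue rim 15 (array([ 0.42325386, -0.20293262]), np.float64(0.0007014734207527439))
```

View pics/w2z.png

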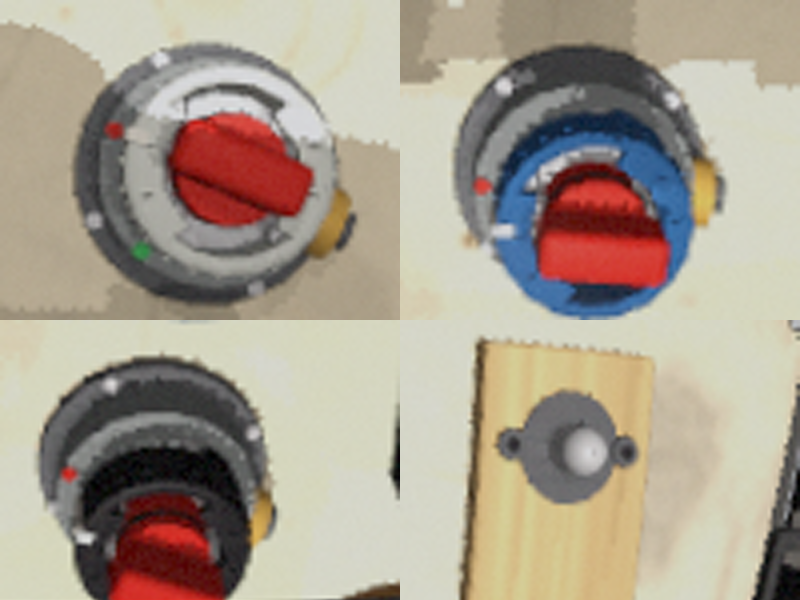

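```bash
python3 - <<'E'
from h import *
j=info('side');t=info('top')
for r in (.036,.042,.048):
  for z in (.01,.02,.03,.04):
    a=np.radians(-35);X=[.4215+r*np.cos(a),-.205+r*np.sin(a),z];print(r,z,np.round(proj(j,X),1),np.round(proj(t,X),1))
E
# observed: side (317.5,254.5), top (180+313/4,125+330/4)=(258.2,207.5)
```

```text
0.036 0.01 [322.5 257.6] [260.2 210. ]
0.036 0.02 [322.6 253.8] [259.7 209.4]
0.036 0.03 [322.7 249.9] [259.1 208.8]
0.036 0.04 [322.8 245.9] [258.6 208.2]
0.042 0.01 [320.4 255.8] [261.7 207.9]
0.042 0.02 [320.5 252. ] [261.2 207.3]
0.042 0.03 [320.5 248.1] [260.7 206.7]
0.042 0.04 [320.6 244.1] [260.1 206. ]
0.048 0.01 [318.3 254. ] [263.3 205.9]
0.048 0.02 [318.3 250.2] [262.8 205.2]
0.048 0.03 [318.4 246.3] [262.3 204.5]
0.048 0.04 [318.4 242.3] [261.7 203.9]
```

Run:
```python
from h import *
s,R=tool();print(s['tcp_pos'],s['dq'].round(3));print(need([.422,-.2045,.11]))
```

```text
[ 0.40237704 -0.16184195  0.23855848] [-0.009 -0.004  0.002  0.008  0.001  0.    -0.   ]
[ 3.40729756 12.85334966 -3.24071752]
```

drive_tool([
  [1.5,3,-1.5],
  [3.4,7,-3.2],
  [3.4,10,-3.2],
  [3.4,10.5,-3.2],
  [3.4,10.5,-3.2],
  [3.4,10.5,-3.2],
], jaw=[0,0,0,0,0,0], spin=[0,0,0,0,0,0])

```text
time_s: 3.48
tcp_pos: [0.4218, -0.2053, 0.1348]
orientation: [-1.55, 0.299, -0.302]
force: [0.4, 0.4, -0.3]
grip_width: 0.0883
```

Run:
```python
from h import *
i,im=wsnap('w3');s=get_state();print(s['tcp_pos'],s['dq'].round(4),s['force'])
hsv=cv2.cvtColor(im,cv2.COLOR_BGR2HSV);m=cv2.inRange(hsv,(100,120,60),(125,255,255));ys,xs=np.where(m);k=(xs>200)&(xs<450);
h=cv2.convexHull(np.array([xs[k],ys[k]]).T)[:,0]
print(h.tolist())
```

```text
[ 0.42174435 -0.20540445  0.13479564] [ 0.0029  0.0017  0.0012  0.0016  0.0007 -0.0015 -0.0002] [0.18602922 0.10582367 0.72709818]
[[354, 207], [353, 213], [352, 218], [351, 221], [346, 229], [341, 234], [337, 237], [334, 239], [328, 241], [320, 242], [313, 242], [308, 241], [304, 240], [302, 239], [295, 235], [288, 228], [283, 218], [282, 207], [282, 199], [292, 180], [295, 177], [299, 174], [302, 172], [304, 171], [307, 170], [312, 169], [327, 168], [328, 168], [334, 170], [339, 174], [342, 177], [347, 185], [352, 195]]
```

View pics/w3.png

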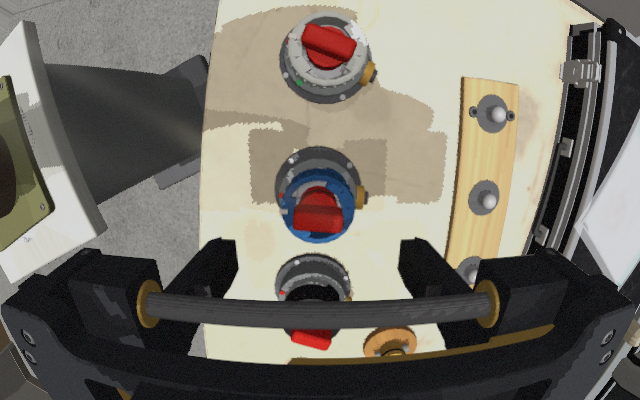

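Run:
```python
from h import *
i,s,im=wload('w3')
h=[[354, 207], [353, 213], [352, 218], [351, 221], [346, 229], [341, 234], [337, 237], [334, 239], [328, 241], [320, 242], [313, 242], [308, 241], [304, 240], [302, 239], [295, 235], [288, 228], [283, 218], [282, 207]]
W=[onz(i,u,v,.063)[:2] for u,v in h];print(fitc(W,.028))
a=cv2.resize(im[5:115,270:380],None,fx=4,fy=4,interpolation=cv2.INTER_CUBIC)
b=cv2.resize(im[140:250,270:380],None,fx=4,fy=4,interpolation=cv2.INTER_CUBIC)
cv2.imwrite('pics/w3z.png',np.hstack([a[:,:400],b[:,:400]]))
c=cv2.resize(im[70:220,440:540],None,fx=4,fy=4,interpolation=cv2.INTER_CUBIC);cv2.imwrite('pics/w3p.png',c)
```

```text
(array([ 0.42286402, -0.2030255 ]), np.float64(0.0003641087915140608))
```

View pics/w3z.png

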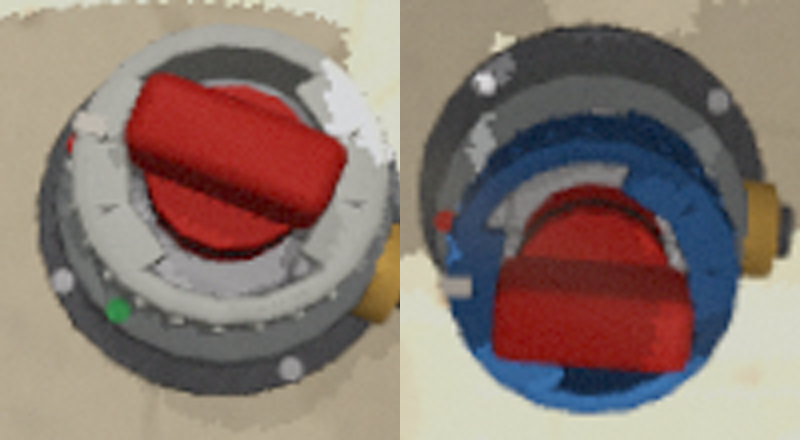

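View pics/w3p.png

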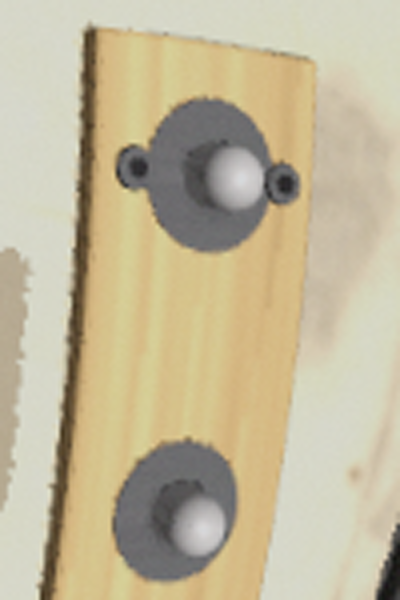

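drive_tool([
  [0,4,0.2],
  [0,8,0.2],
  [0,9.8,0.2],
  [0,9.8,0.2],
  [0,9.8,0.2],
  [0,9.8,0.2],
  [0,9.8,0.2],
  [0,9.8,0.2],
  [0,9.8,0.2],
  [0,9.8,0.2],
], jaw=[0,0,0,0,0.3,1,1,1,1,1], spin=[0,0,0,0,0,0,0,0,0,0], squeeze=40)

```text
time_s: 4.78
tcp_pos: [0.4224, -0.2039, 0.0362]
orientation: [-1.55, 0.3, -0.303]
force: [0.6, -0.1, 6.2]
grip_width: 0.054
```

Run:
```python
from h import *
i,s,im=wload('w3')
for n,z,p in [('blue',.089,[(270+95/4,140+358/4),(270+290/4,140+372/4)]),('grey',.089,[(270+160/4,5+75/4),(270+345/4,5+152/4)]),('grey2',.089,[(270+130/4,5+150/4),(270+310/4,5+228/4)])]:
    a,b=[onz(i,u,v,z) for u,v in p];d=b-a;print(n,np.degrees(np.arctan2(d[1],d[0])),np.hypot(d[0],d[1]))
for n,u,v in [('p1',440+209/4,70+174/4),('p2',440+176/4,70+509/4)]: print(n,onz(i,u,v,.0105))
R=Ro.from_rotvec(s['orientation']).as_matrix();print('yaw',np.degrees(np.arctan2(R[1,0],R[0,0])))
s=get_state();print(s['tcp_pos'],s['force'],s['moment'],s['grip_width'])
```

```text
blue -26.496182639575967 0.033131966000056204
grey -45.159232381923275 0.030683572165265495
grey2 -46.06637238312252 0.029973737265762097
p1 [ 0.60816646 -0.19477688  0.0105    ]
p2 [ 0.57721358 -0.2735622   0.0105    ]
yaw -21.947566185592525
[ 0.4223829  -0.2039462   0.03621231] [ 0.61395185 -0.09213574  6.15823595] [-0.07981371  0.0388708   0.03868399] 0.05398910691880484
```

drive_tool([
  [0,-0.3,0],
  [0,-0.6,0],
  [0,-0.75,0],
  [0,-0.75,0],
  [0,-0.75,0],
], jaw=[1,1,1,1,1], spin=[0,0,0,0,0])

```text
time_s: 5.4
tcp_pos: [0.4223, -0.2039, 0.043]
orientation: [-1.55, 0.301, -0.302]
force: [4.3, -1.1, -10.1]
grip_width: 0.0545
```

drive_tool([
  [0,-0.08,0],
  [0,-0.08,0],
  [0,-0.08,0],
  [0,-0.08,0],
  [0,-0.08,0],
  [0,-0.08,0],
  [0,-0.08,0],
  [0,-0.08,0],
  [0,-0.08,0],
  [0,-0.08,0],
  [0,-0.08,0],
], jaw=[1,1,1,1,1,1,1,1,1,1,1], spin=[0,-8,-16,-24,-32,-40,-48,-56,-64,-68,-68])

```text
time_s: 6.78
tcp_pos: [0.4204, -0.2041, 0.0439]
orientation: [-1.479, -0.621, 0.624]
force: [0.6, -1.6, -9.4]
grip_width: 0.0542
```

Run:
```python
from h import *
wsnap('w4');snap('side','s4',(210,180,400,330),4)
s,R=tool();print(s['tcp_pos'],s['force'],s['moment'],s['joints'].round(2),'yaw',np.degrees(np.arctan2(R[1,0],R[0,0])))
```

```text
[ 0.42042571 -0.20405492  0.04388445] [ 1.16247576 -0.67046108 -8.27331357] [-0.43341936 -0.09672328 -1.68321379] [ 0.39  0.86 -0.05  2.17  0.35  0.12  0.8 ] yaw 45.70676041534084
```

View pics/w4.png

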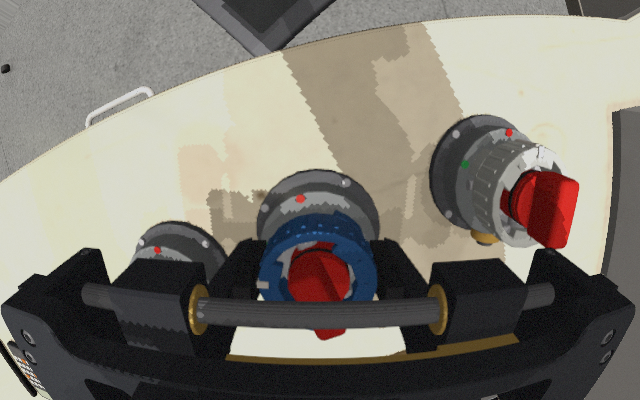

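View pics/s4.png

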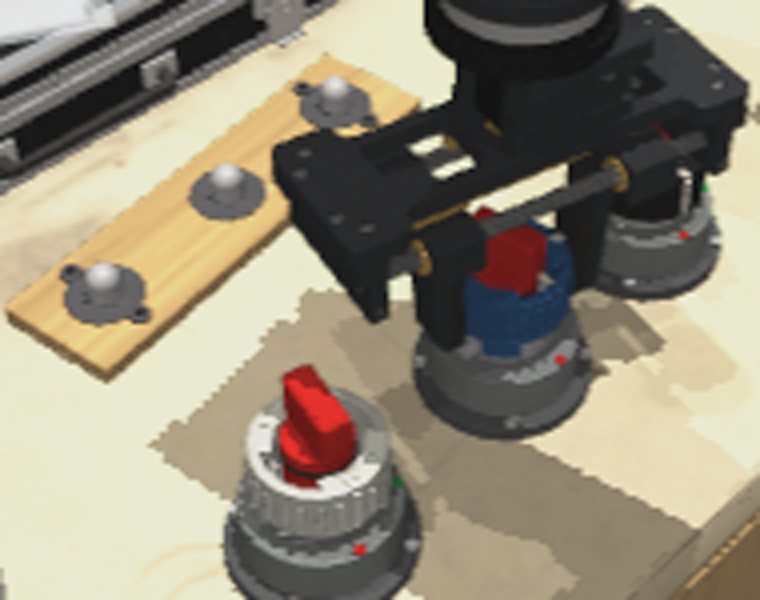

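drive_tool([
  [0,0.4,0],
  [0,0.78,0],
  [0,0.78,0],
  [0,0.78,0],
  [0,0.78,0],
  [0,0.7,0],
  [0,-3,0],
  [0,-6.5,0],
  [0,-7,0],
  [0,-7,0],
], jaw=[1,1,1,0.2,0,0,0,0,0,0], spin=[0,0,0,0,0,0,0,-9,-18,-18])

```text
time_s: 8.12
tcp_pos: [0.4223, -0.2037, 0.1146]
orientation: [-1.392, -0.87, 0.867]
force: [1.1, 0.1, -0.5]
grip_width: 0.088
```

Run:
```python
from h import *
i,im=wsnap('w5');
s,R=tool();print(s['tcp_pos'],s['force'],s['moment'],s['joints'].round(2),'yaw',np.degrees(np.arctan2(R[1,0],R[0,0])))
print(need([.4229,-.2033,.067]))
cv2.imwrite('pics/w5z.png',cv2.resize(im[130:290,200:420],None,fx=3.5,fy=3.5,interpolation=cv2.INTER_CUBIC))
```

```text
[ 0.42194723 -0.20356272  0.11410368] [-1.43127524 -0.64842433 -0.46346148] [-0.00059173  0.05142788  0.02119354] [ 0.49  0.72 -0.22  2.14  0.46  0.33  1.  ] yaw 63.87106332129947
[ 0.06256323  4.71045025 -0.07125822]
```

View pics/w5z.png

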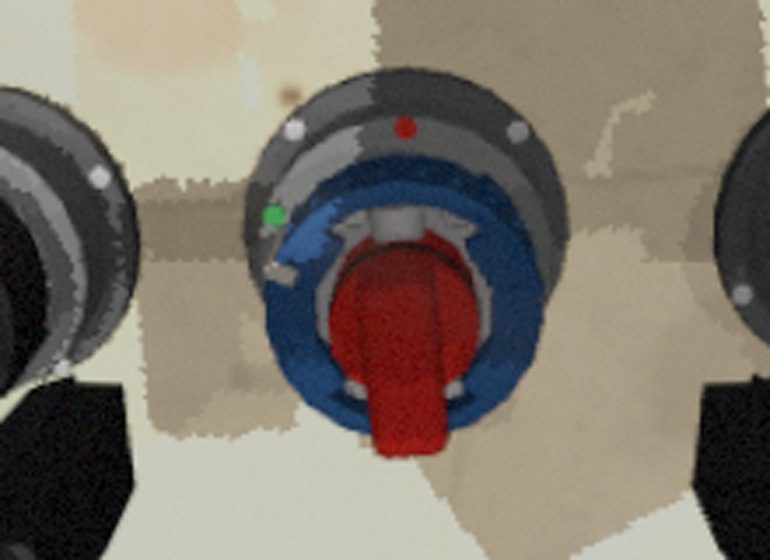

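drive_tool([
  [0,3,0],
  [0,4.7,0],
  [0,4.7,0],
  [0,4.7,0],
  [0,4.7,0],
  [0,4.7,0],
  [0,4.7,0],
  [0,4.7,0],
  [0,4.7,0],
], jaw=[0,0.3,0.6,1,1,1,1,1,1], spin=[0,0,0,0,0,0,0,0,0])

```text
time_s: 9.3
tcp_pos: [0.4213, -0.2044, 0.0674]
orientation: [-1.391, -0.867, 0.869]
force: [-1.8, -1.0, 5.4]
grip_width: 0.0137
```

Run:
```python
from h import *
s,R=tool();print(s['tcp_pos'],s['force'],s['moment'],s['grip_width'],'yaw',np.degrees(np.arctan2(R[1,0],R[0,0])))
```

```text
[ 0.42133825 -0.2044203   0.06742749] [-1.84947657 -0.97507686  5.37100757] [-0.39077626  0.2946589  -0.00245578] 0.013695417737714589 yaw 63.93198774864327
```

drive_tool([
  [0,-1.5,0],
  [0,-4,0],
  [0,-6.5,0],
  [0,-6.5,0],
  [0,-6.5,0],
], jaw=[1,1,1,1,1], spin=[0,0,0,0,0])

```text
time_s: 9.93
tcp_pos: [0.4214, -0.2036, 0.1314]
orientation: [-1.39, -0.868, 0.869]
force: [-0.3, 0.4, -1.2]
grip_width: 0.0138
```

Run:
```python
from h import *
i,im=wsnap('w6');
s,R=tool();print(s['tcp_pos'],s['force'],s['moment'],s['grip_width'],'yaw',np.degrees(np.arctan2(R[1,0],R[0,0])));print(need([.577,-.2738,s['tcp_pos'][2]]))
```

```text
[ 0.42119403 -0.20347962  0.13116805] [-0.16726851  0.41487695 -1.20454174] [-0.03167633 -0.03785276 -0.02431576] 0.013952206201244623 yaw 63.98996892283582
[  0.51272223  -0.02588408 -17.08628151]
```

View pics/w6.png

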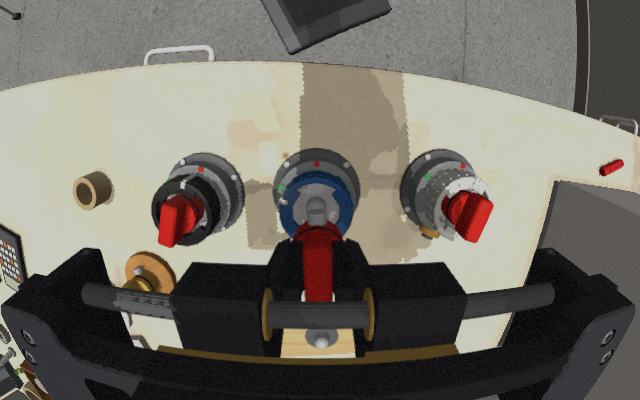

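drive_tool([
  [0.2,0,-5.5],
  [0.4,0,-11],
  [0.5,0,-16],
  [0.5,2,-17.1],
  [0.5,4.5,-17.1],
  [0.5,4.5,-17.1],
  [0.5,4.5,-17.1],
], jaw=[1,1,1,1,1,1,1], spin=[0,0,0,0,0,0,0])

```text
time_s: 10.85
tcp_pos: [0.5775, -0.2739, 0.0869]
orientation: [-1.39, -0.869, 0.869]
force: [0.3, 0.5, -0.4]
grip_width: 0.0141
```

Run:
```python
from h import *
i,im=wsnap('w7');cv2.imwrite('pics/w7z.png',cv2.resize(im[180:330,220:420],None,fx=4,fy=4,interpolation=cv2.INTER_CUBIC))
s,R=tool();print(s['tcp_pos'],s['force'],s['grip_width'],'yaw',np.degrees(np.arctan2(R[1,0],R[0,0])))
snap('side','s7',(200,140,390,290),4)
```

```text
[ 0.57790213 -0.27411208  0.08748355] [-0.05342887 -0.5610659  -1.22728669] 0.0138534964811383 yaw 64.00109478482737
```

View pics/w7z.png

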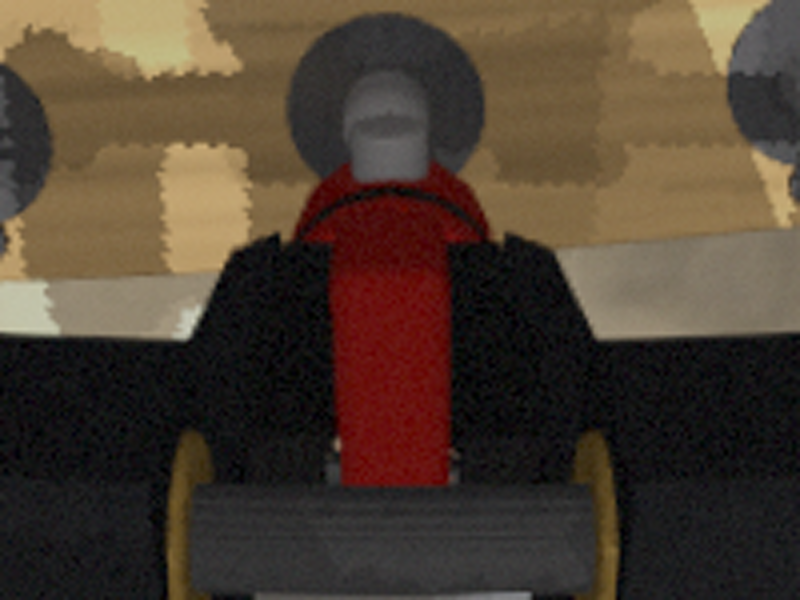

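View pics/s7.png

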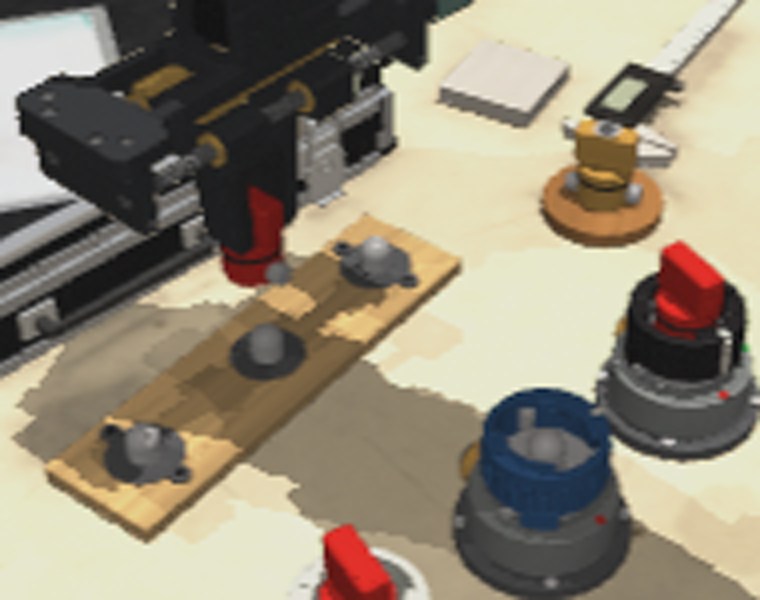

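Run:
```python
from h import *
i,s,im=wload('w7');print(onz(i,220+386/4,180+108/4,.0105),s['tcp_pos'])
```

```text
[ 0.57693666 -0.27342574  0.0105    ] [ 0.57750616 -0.27392578  0.08687508]
```

drive_tool([
  [0,0,0.2],
  [0,1.5,0.2],
  [0,3,0.2],
  [0,3.8,0.2],
  [0,4.5,0.2],
  [0,5.2,0.2],
  [0,5.4,0.2],
  [0,5.4,0.2],
], jaw=[1,1,1,1,1,1,1,1], spin=[0,0,0,0,0,0,0,0])

```text
time_s: 11.95
tcp_pos: [0.5757, -0.2733, 0.0335]
orientation: [-1.39, -0.868, 0.869]
force: [-1.2, 0.9, 2.8]
grip_width: 0.0138
```

drive_tool([
  [0,0,0],
  [0,0,0],
  [0,-4,0],
  [0,-9,0],
  [0,-13,2],
  [0,-15,4],
  [0,-15,4],
], jaw=[0.6,0.4,0.4,0.2,0,0,0], spin=[0,0,0,0,0,0,0])

```text
time_s: 12.82
tcp_pos: [0.5398, -0.2558, 0.1844]
orientation: [-1.392, -0.87, 0.868]
force: [0.3, 0.1, 0.1]
grip_width: 0.0819
```

Run:
```python
from h import *
i,im=wsnap('w8');
s,R=tool();print(s['tcp_pos'],s['force'],s['grip_width'],'yaw',np.degrees(np.arctan2(R[1,0],R[0,0])),s['joints'].round(2))
snap('side','s8',(200,140,390,290),4)
```

```text
[ 0.54007512 -0.25604389  0.18321434] [ 0.83032659 -1.00400698 -0.55099289] 0.08537685641587603 yaw 63.991273741385676 [ 0.58  0.74 -0.37  1.7   0.36  0.77  1.15]
```

View pics/w8.png

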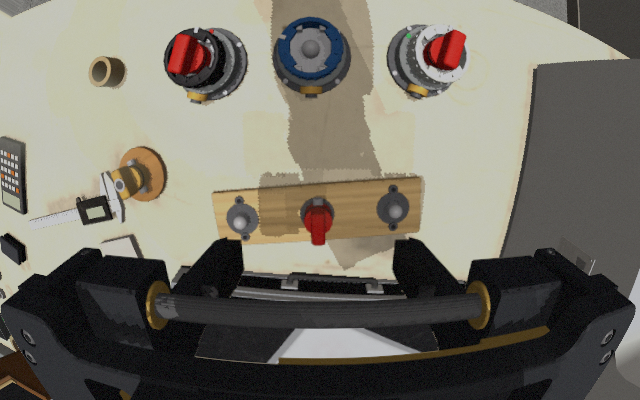

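View pics/s8.png

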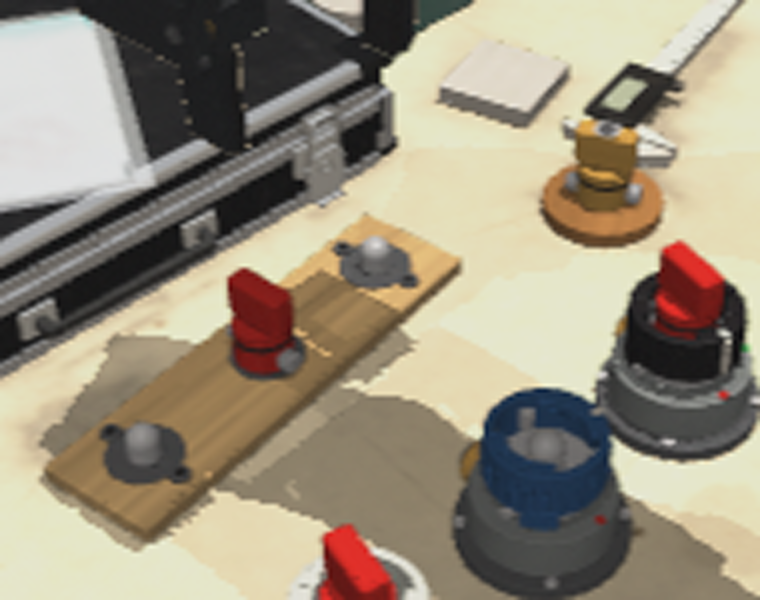

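drive_tool([
  [1.3,0,1.5],
  [2.6,0,3],
  [4,0,4.5],
  [5.4,0,6],
  [6.8,0,7.5],
  [8.2,0,9],
  [9.6,1,10.5],
  [10.6,2.5,12],
  [11.3,4,13],
  [11.3,4.5,13],
  [11.3,4.5,13],
], jaw=[0,0,0,0,0,0,0,0,0,0,0], spin=[9,18,27,36,45,54,63,72,81,88.6,88.6])

```text
time_s: 14.3
tcp_pos: [0.4727, -0.0971, 0.1366]
orientation: [-1.546, 0.337, -0.334]
force: [0.8, -0.0, 0.2]
grip_width: 0.0879
```

Run:
```python
from h import *
i,s,im=wload('w8')
for n,u,v in [('p3',242,220),('p1',395,209)]: print(n,onz(i,u,v,.0105))
i,im=wsnap('w9');
s,R=tool();print(s['tcp_pos'],s['force'],s['grip_width'],'yaw',np.degrees(np.arctan2(R[1,0],R[0,0])),s['joints'].round(2))
cv2.imwrite('pics/w9z.png',cv2.resize(im[125:255,250:400],None,fx=4.5,fy=4.5,interpolation=cv2.INTER_CUBIC))
```

```text
p3 [ 0.54699912 -0.35369598  0.0105    ]
p1 [ 0.61060112 -0.19279689  0.0105    ]
[ 0.47286299 -0.09730133  0.13702814] [-0.50847214 -0.47499714  0.10040057] 0.0879903533572558 yaw -24.44991972203302 [ 0.06  0.69  0.08  2.09 -0.14  0.37 -0.18]
```

View pics/w9z.png

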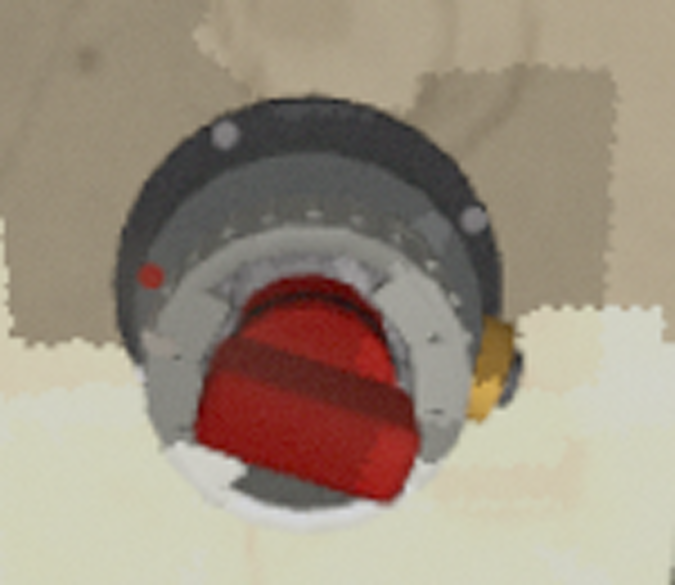

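Run:
```python
from h import *
i,s,im=wload('w9');f=lambda P,z:[onz(i,250+u/4.5,125+v/4.5,z)[:2] for u,v in P]
print(fitc(f([(148,380),(152,430),(180,470),(215,505),(260,525),(310,528),(360,520),(410,495),(465,400),(472,350)],.063),.028))
print(fitc(f([(115,290),(125,230),(160,165),(210,120),(270,98),(320,96),(380,110),(440,150),(480,205),(500,265)],.003),.0405))
a,b=f([(195,440),(390,503)],.089);d=b-a;print(np.degrees(np.arctan2(d[1],d[0])),np.hypot(*d),s['tcp_pos'])
```

```text
(array([ 0.47357399, -0.09626476]), np.float64(0.0003856808031911095))
(array([ 0.47302255, -0.09781814]), np.float64(0.00029640133963583645))
-43.864817600177545 0.03130881110524364 [ 0.47267183 -0.097125    0.13655301]
```

drive_tool([
  [0,5,0],
  [0,9,0],
  [0,9.9,0],
  [0,9.9,0],
  [0,9.9,0],
  [0,9.9,0],
  [0,9.9,0],
  [0,9.9,0],
  [0,9.6,0],
  [0,9.3,0],
  [0,9.1,0],
  [0,9.07,0],
], jaw=[0,0,0,0.3,1,1,1,1,1,1,1,1], spin=[0,0,0,0,0,0,0,0,0,0,0,0])

```text
time_s: 15.85
tcp_pos: [0.4729, -0.0972, 0.0471]
orientation: [-1.544, 0.336, -0.337]
force: [1.8, -0.0, -10.8]
grip_width: 0.0554
```

drive_tool([
  [0,0,0],
  [0,0,0],
  [0,0,0],
  [0,0,0],
  [0,0,0],
  [0,0,0],
  [0,0,0],
  [0,0,0],
  [0,0,0],
  [0,0,0],
], jaw=[1,1,1,1,1,1,1,1,1,1], spin=[-8,-16,-24,-32,-40,-48,-56,-64,-67.5,-67.5])

```text
time_s: 17.1
tcp_pos: [0.472, -0.0972, 0.0471]
orientation: [-1.49, -0.583, 0.584]
force: [0.4, 0.9, -8.7]
grip_width: 0.0557
```

Run:
```python
from h import *
i,im=wsnap('w10')
s,R=tool();print(s['tcp_pos'],s['force'],s['moment'],s['joints'].round(2),'yaw',np.degrees(np.arctan2(R[1,0],R[0,0])))
cv2.imwrite('pics/w10z.png',cv2.resize(im[125:325,200:440],None,fx=3,fy=3,interpolation=cv2.INTER_CUBIC))
```

```text
[ 0.47201155 -0.09714289  0.0471239 ] [-0.18870883  0.46676163 -9.86501228] [ 0.24172073 -0.0086005  -0.39115775] [ 0.16  0.86 -0.09  2.12  0.41  0.18  0.44] yaw 42.744657695309094
```

View pics/w10z.png

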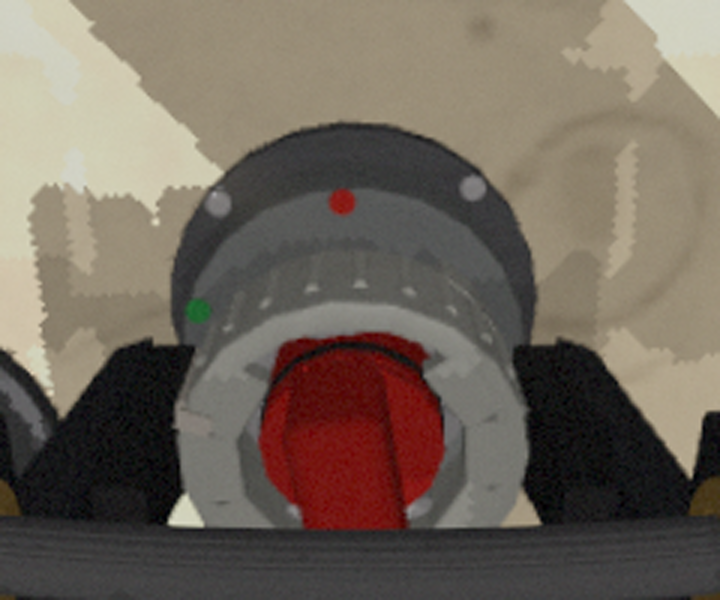

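drive_tool([
  [0,0.4,0],
  [0,0.85,0],
  [0,0.85,0],
  [0,0.85,0],
  [0,0.85,0],
  [0,0.7,0],
  [0,-3,0],
  [0,-6.2,0],
  [0,-6.7,0],
  [0,-6.7,0],
], jaw=[1,1,1,0.2,0,0,0,0,0,0], spin=[0,0,0,0,0,0,0,-1,-2.2,-2.2])

```text
time_s: 18.4
tcp_pos: [0.4726, -0.0973, 0.1142]
orientation: [-1.482, -0.615, 0.615]
force: [-0.6, 0.2, -1.0]
grip_width: 0.0885
```

Run:
```python
from h import *
i,im=wsnap('w11')
s,R=tool();print(s['tcp_pos'],s['force'],s['joints'].round(2),'yaw',np.degrees(np.arctan2(R[1,0],R[0,0])),need([.4732,-.097,.067]))
cv2.imwrite('pics/w11z.png',cv2.resize(im[125:325,200:440],None,fx=3,fy=3,interpolation=cv2.INTER_CUBIC))
```

```text
[ 0.47226884 -0.0972503   0.1136945 ] [ 0.32963049 -0.93561389 -0.9800835 ] [ 0.23  0.73 -0.2   2.1   0.39  0.35  0.5 ] yaw 45.07438860594328 [ 0.08563636  4.66937678 -0.05142703]
```

View pics/w11z.png

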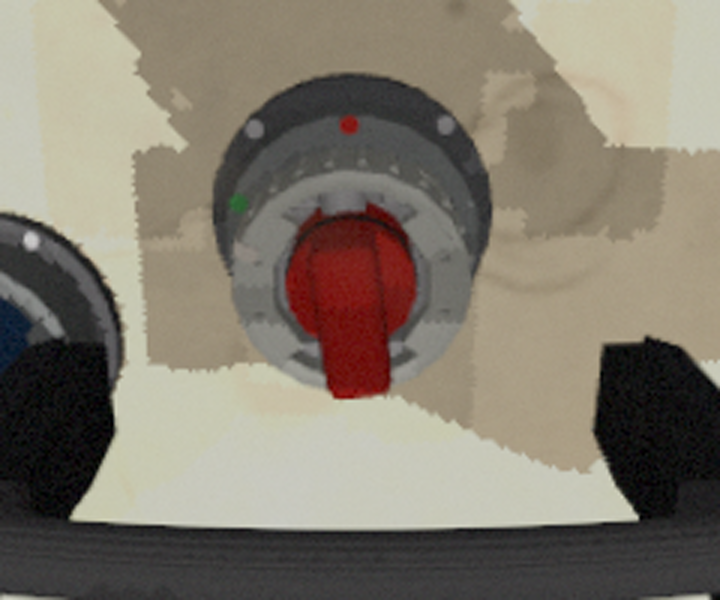

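Run:
```python
from h import *
i,s,im=wload('w11');f=lambda P,z:[onz(i,200+u/3,125+v/3,z)[:2] for u,v in P]
for P in ([(313,255),(328,398)],[(376,255),(389,393)],[(313,240),(328,398)]):
    a,b=f(P,.089);d=b-a;print(np.degrees(np.arctan2(d[1],d[0])),np.hypot(*d),(a+b)/2)
i,s,im=wload('w5');f=lambda P,z:[onz(i,200+u/3.5,130+v/3.5,z)[:2] for u,v in P]
for P in ([(360,285),(372,452)],[(437,285),(446,452)]):
    a,b=f(P,.089);d=b-a;print('blue',np.degrees(np.arctan2(d[1],d[0])),np.hypot(*d),(a+b)/2)
```

```text
-40.181633302477294 0.031902741633035074 [ 0.46807446 -0.10047609]
-39.31914131729867 0.030761232813935148 [ 0.47650861 -0.0911731 ]
-40.670428077581136 0.03499880142748114 [ 0.46698857 -0.09936364]
blue -23.196008336326543 0.03210804131825616 [ 0.41980544 -0.21008292]
blue -22.629631916402822 0.03212523977284384 [ 0.42557554 -0.19825565]
```

drive_tool([
  [0,3,0],
  [0,4.7,0],
  [0,4.7,0],
  [0,4.7,0],
  [0,4.7,0],
  [0,4.7,0],
  [0,4.7,0],
  [0,4.7,0],
  [0,4.7,0],
], jaw=[0,0.3,0.6,1,1,1,1,1,1], spin=[-3,-3,-3,-3,-3,-3,-3,-3,-3])

```text
time_s: 19.58
tcp_pos: [0.4725, -0.0974, 0.0675]
orientation: [-1.47, -0.655, 0.656]
force: [-0.2, -0.2, 2.4]
grip_width: 0.0138
```

Run:
```python
from h import *
s,R=tool();print(s['tcp_pos'],s['force'],s['moment'],s['grip_width'],'yaw',np.degrees(np.arctan2(R[1,0],R[0,0])))
```

```text
[ 0.47247064 -0.09738922  0.06746765] [-0.15305208 -0.17835289  2.43763917] [-0.14074398  0.11000164 -0.0281393 ] 0.013798572962081581 yaw 48.07157333022395
```

drive_tool([
  [0,-1.5,0],
  [0,-4,0],
  [0,-6.5,0],
  [0.6,-6.5,-5.5],
  [1.2,-6.5,-11],
  [1.7,-6,-15.5],
  [1.8,-3,-16.6],
  [1.8,-2,-16.6],
  [1.8,-2,-16.6],
  [1.8,-2,-16.6],
], jaw=[1,1,1,1,1,1,1,1,1,1], spin=[0,0,0,-5,-10,-17,-17,-17,-17,-17])

```text
time_s: 20.82
tcp_pos: [0.6081, -0.1938, 0.0882]
orientation: [-1.384, -0.885, 0.884]
force: [-0.0, 0.5, -1.8]
grip_width: 0.0139
```

Run:
```python
from h import *
i,im=wsnap('w12');cv2.imwrite('pics/w12z.png',cv2.resize(im[180:330,220:420],None,fx=4,fy=4,interpolation=cv2.INTER_CUBIC))
s,R=tool();print(s['tcp_pos'],s['force'],s['grip_width'],'yaw',np.degrees(np.arctan2(R[1,0],R[0,0])))
```

```text
[ 0.60838289 -0.1940548   0.08840358] [-0.95956539  0.07045572 -0.9120466 ] 0.013837806653543026 yaw 65.14528979477807
```

View pics/w12z.png

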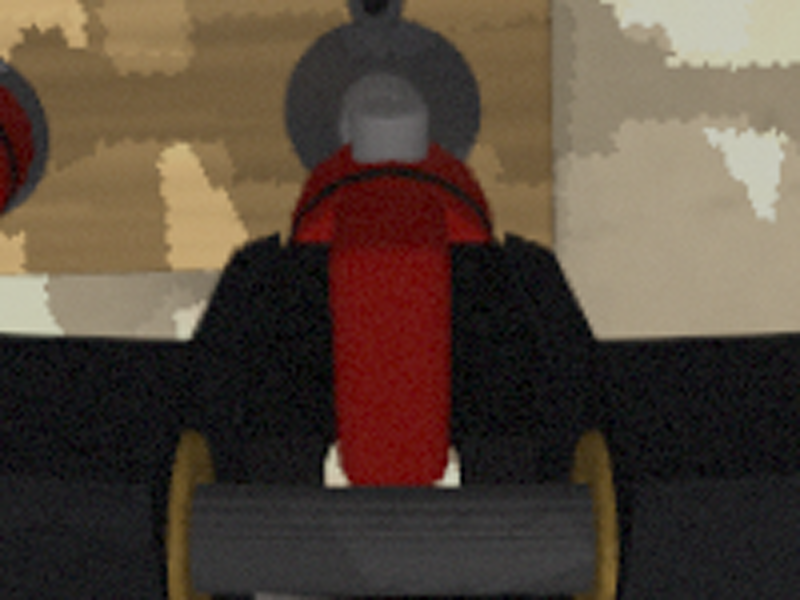

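Run:
```python
from h import *
i,s,im=wload('w12');X=onz(i,220+383/4,180+115/4,.0105);print(X,s['tcp_pos'],need([X[0],X[1],.0334]),need([.6075,-.1947,.0334]))
```

```text
[ 0.60912303 -0.19468454  0.0105    ] [ 0.60814648 -0.19382957  0.08824139] [-0.02812382  5.50044318 -0.08781573] [-0.09774581  5.50026175  0.05880472]
```

Within 1 mm; descending.

drive_tool([
  [-0.05,0,0],
  [-0.05,1.5,0],
  [-0.05,3,0],
  [-0.05,3.8,0],
  [-0.05,4.6,0],
  [-0.05,5.3,0],
  [-0.05,5.5,0],
  [-0.05,5.5,0],
], jaw=[1,1,1,1,1,1,1,1], spin=[0,0,0,0,0,0,0,0])

```text
time_s: 21.88
tcp_pos: [0.6081, -0.1951, 0.0335]
orientation: [-1.385, -0.883, 0.883]
force: [-2.6, -0.3, 7.9]
grip_width: 0.0134
```

drive_tool([
  [0,0,0],
  [0,0,0],
  [0,-5,0],
  [0,-9.5,1],
  [-2,-11,4],
  [-5,-11,7],
  [-8.5,-11,10],
  [-12,-11,12.5],
  [-15.5,-11,14.5],
  [-18,-10.5,16],
  [-19.6,-10.5,16.5],
  [-19.6,-10.5,16.5],
], jaw=[0.6,0.4,0.4,0.2,0,0,0,0,0,0,0,0], spin=[0,0,0,8,18,28,38,48,58,68,78,85])

```text
time_s: 23.38
tcp_pos: [0.3743, -0.3049, 0.1372]
orientation: [-1.554, 0.279, -0.278]
force: [0.5, 0.3, -0.1]
grip_width: 0.0879
```

Run:
```python
from h import *
i,im=wsnap('w13')
s,R=tool();print(s['tcp_pos'],s['dq'].round(3),s['force'],s['joints'].round(2),'yaw',np.degrees(np.arctan2(R[1,0],R[0,0])))
cv2.imwrite('pics/w13z.png',cv2.resize(im[125:255,250:400],None,fx=4.5,fy=4.5,interpolation=cv2.INTER_CUBIC))
snap('side','s13',(200,140,390,290),4)
```

```text
[ 0.3752087  -0.30414102  0.13724483] [-0.003  0.001 -0.045 -0.009  0.071  0.008  0.116] [0.5528423  0.86490845 0.29999273] [ 0.61  0.68 -0.04  2.09  0.07  0.38  0.16] yaw -20.4352859778578
```

View pics/w13z.png

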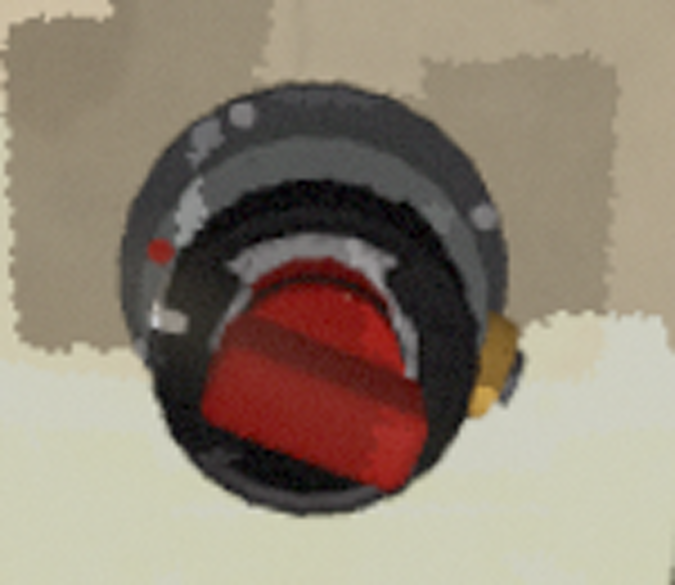

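View pics/s13.png

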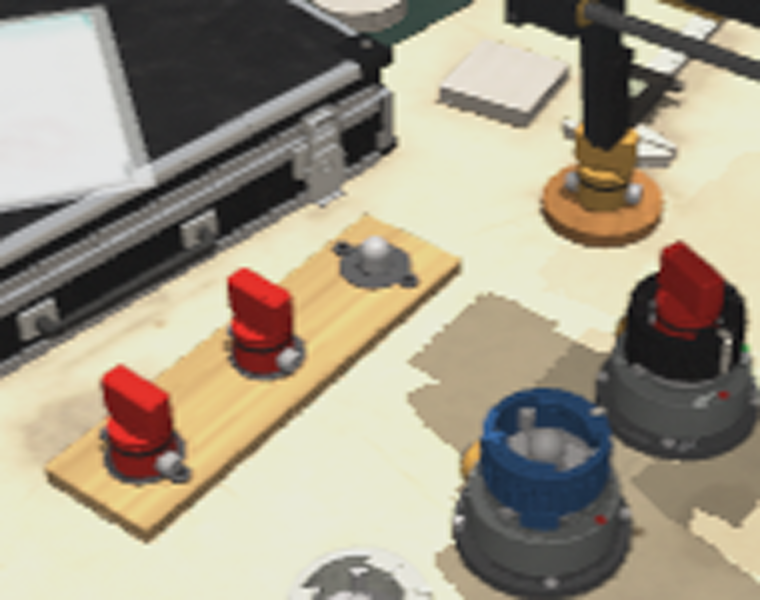

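Run:
```python
from h import *
i,s,im=wload('w13');f=lambda P,z:[onz(i,250+u/4.5,125+v/4.5,z)[:2] for u,v in P]
print(fitc(f([(152,360),(160,410),(185,460),(220,490),(260,508),(310,515),(360,505),(410,480),(450,435),(475,380),(476,340)],.063),.028))
print(fitc(f([(120,270),(130,205),(165,145),(215,105),(270,85),(330,84),(390,100),(440,132),(480,175),(505,235)],.003),.0405))
a,b=f([(203,420),(392,492)],.089);d=b-a;print(np.degrees(np.arctan2(d[1],d[0])),np.hypot(*d),s['tcp_pos']);print(need([.3765,-.3025,.038]))
```

```text
(array([ 0.37686084, -0.30169769]), np.float64(0.00045096048101500173))
(array([ 0.37679734, -0.30317606]), np.float64(0.0003320028782370449))
-42.80396221360954 0.030957809059792972 [ 0.37425904 -0.30485591  0.13722481]
[0.04001817 9.92466485 0.15223172]
```

drive_tool([
  [0.1,5,0.1],
  [0.1,9,0.1],
  [0.1,9.9,0.1],
  [0.1,9.9,0.1],
  [0.1,9.9,0.1],
  [0.1,9.9,0.1],
  [0.1,9.9,0.1],
  [0.1,9.9,0.1],
  [0.1,9.6,0.1],
  [0.1,9.3,0.1],
  [0.1,9.1,0.1],
  [0.1,9.07,0.1],
], jaw=[0,0,0,0.3,1,1,1,1,1,1,1,1], spin=[0,0,0,0,0,0,0,0,0,0,0,0])

```text
time_s: 24.98
tcp_pos: [0.3767, -0.3028, 0.0464]
orientation: [-1.553, 0.273, -0.272]
force: [-0.7, -1.4, -10.6]
grip_width: 0.0554
```

drive_tool([
  [0,0,0],
  [0,0,0],
  [0,0,0],
  [0,0,0],
  [0,0,0],
  [0,0,0],
  [0,0,0],
  [0,0,0],
  [0,0,0],
  [0,0,0],
], jaw=[1,1,1,1,1,1,1,1,1,1], spin=[-8,-16,-24,-32,-40,-48,-56,-64,-68,-68])

```text
time_s: 26.22
tcp_pos: [0.376, -0.303, 0.0463]
orientation: [-1.469, -0.651, 0.653]
force: [-1.2, -0.3, -8.7]
grip_width: 0.0557
```

Run:
```python
from h import *
i,im=wsnap('w14')
s,R=tool();print(s['tcp_pos'],s['force'],s['moment'],s['joints'].round(2),'yaw',np.degrees(np.arctan2(R[1,0],R[0,0])))
cv2.imwrite('pics/w14z.png',cv2.resize(im[125:325,200:440],None,fx=3,fy=3,interpolation=cv2.INTER_CUBIC))
```

```text
[ 0.3759767  -0.30291071  0.04635023] [-2.48666147  0.06596771 -9.44577419] [-0.1073111   0.36099666 -0.77803077] [ 0.68  0.86 -0.16  2.12  0.65  0.21  0.77] yaw 47.84825040498233
```

View pics/w14z.png

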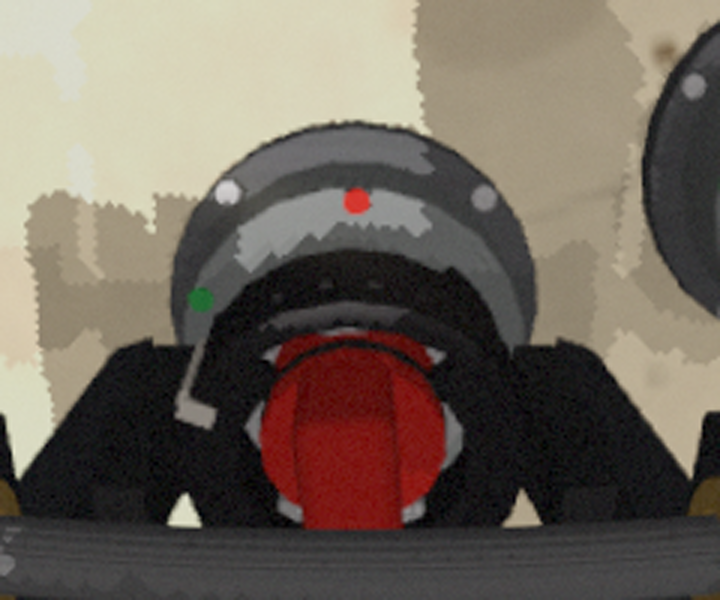

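Mark is at the green dot. Lower, release, and raise.

drive_tool([
  [0,0.4,0],
  [0,0.83,0],
  [0,0.83,0],
  [0,0.83,0],
  [0,0.83,0],
  [0,0.7,0],
  [0,-3,0],
  [0,-6.2,0],
  [0,-6.7,0],
  [0,-6.7,0],
], jaw=[1,1,1,0.2,0,0,0,0,0,0], spin=[0,0,0,0,0,0,0,0,0,0])

```text
time_s: 27.52
tcp_pos: [0.3772, -0.3029, 0.1135]
orientation: [-1.47, -0.656, 0.655]
force: [-0.5, 0.2, 0.0]
grip_width: 0.0882
```

Run:
```python
from h import *
i,im=wsnap('w15')
s,R=tool();print(s['tcp_pos'],s['force'],s['joints'].round(2),'yaw',np.degrees(np.arctan2(R[1,0],R[0,0])),need([.3768,-.3025,.067]))
cv2.imwrite('pics/w15z.png',cv2.resize(im[125:325,200:440],None,fx=3,fy=3,interpolation=cv2.INTER_CUBIC))
```

```text
[ 0.37682161 -0.30267106  0.11299447] [ 0.01392296 -0.43491657 -0.99674004] [ 0.78  0.74 -0.32  2.09  0.58  0.4   0.84] yaw 48.09933835509048 [0.01121714 4.5994548  0.01004543]
```

View pics/w15z.png

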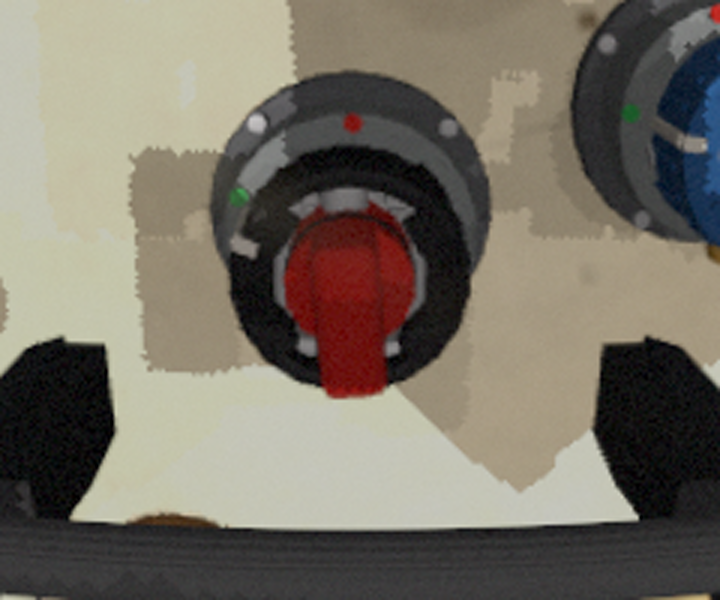

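drive_tool([
  [0,3,0],
  [0,4.6,0],
  [0,4.6,0],
  [0,4.6,0],
  [0,4.6,0],
  [0,4.6,0],
  [0,4.6,0],
  [0,4.6,0],
  [0,3.2,0],
  [0,1,0],
  [0,-2,0],
  [0,-2,0],
], jaw=[0,0.3,0.6,1,1,1,1,1,1,1,1,1], spin=[-1,-1,-1,-1,-1,-1,-1,-1,-1,-1,-1,-1])

```text
time_s: 29.08
tcp_pos: [0.3779, -0.3035, 0.135]
orientation: [-1.468, -0.671, 0.667]
force: [0.7, -0.2, -1.7]
grip_width: 0.0134
```

Run:
```python
from h import *
i,im=wsnap('w16')
s,R=tool();print(s['tcp_pos'],s['force'],s['grip_width'],'yaw',np.degrees(np.arctan2(R[1,0],R[0,0])),need([.5452,-.3527,.1]))
```

```text
[ 0.37716475 -0.30313883  0.13398073] [-0.24493288 -0.04558841 -0.88475196] 0.013256379897107992 yaw 49.05989045048508 [  7.26597383   3.4231773  -15.93599476]
```

View pics/w16.png

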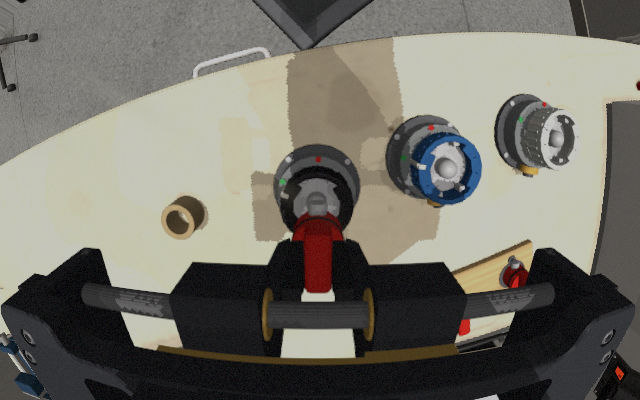

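drive_tool([
  [2,0,-5],
  [4,0,-10],
  [6.5,0,-14.5],
  [7.2,1,-15.9],
  [7.2,3.5,-15.9],
  [7.2,4.5,-15.9],
  [7.2,4.5,-15.9],
  [7.2,4.5,-15.9],
], jaw=[1,1,1,1,1,1,1,1], spin=[-5,-10,-17,-17,-17,-17,-17,-17])

```text
time_s: 30.12
tcp_pos: [0.5446, -0.3526, 0.0891]
orientation: [-1.379, -0.897, 0.896]
force: [0.7, -0.3, -1.1]
grip_width: 0.0137
```

Run:
```python
from h import *
i,im=wsnap('w17');cv2.imwrite('pics/w17z.png',cv2.resize(im[180:330,220:420],None,fx=4,fy=4,interpolation=cv2.INTER_CUBIC))
s,R=tool();print(s['tcp_pos'],s['force'],s['grip_width'],'yaw',np.degrees(np.arctan2(R[1,0],R[0,0])),need([.5452,-.3527,.0334]))
```

```text
[ 0.54471544 -0.35274653  0.08939753] [ 0.23322167 -0.27086158 -0.31404602] 0.013627768460623777 yaw 66.08085052440127 [ 0.02426585  5.59980365 -0.03482085]
```

View pics/w17z.png

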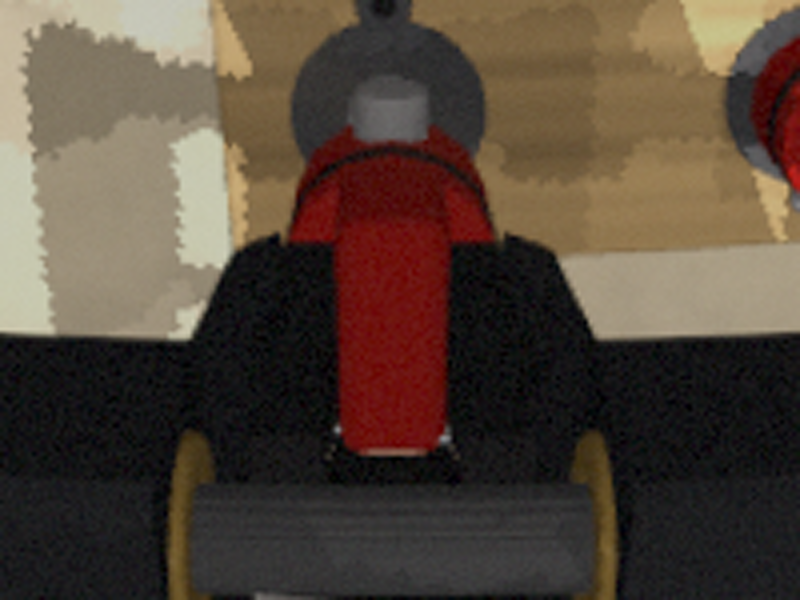

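Run:
```python
from h import *
i,s,im=wload('w17');X=onz(i,220+388/4,180+119/4,.0105);print(X,need([X[0],X[1],.0334]))
for n in ['w7','w12','w17']:
    i,s,im=wload(n)
    hsv=cv2.cvtColor(im,cv2.COLOR_BGR2HSV);m=cv2.inRange(hsv,(0,150,40),(8,255,255))|cv2.inRange(hsv,(172,150,40),(180,255,255));m[:,:290]=0;m[:,345:]=0;ys,xs=np.where(m[200:310]);print(n,ys.min()+200,ys.max()+200)
```

```text
[ 0.54695815 -0.35310092  0.0105    ] [ 0.05890027  5.60004116 -0.21179178]
w7 221 301
w12 216 301
w17 211 293
```

drive_tool([
  [0,0,-0.33],
  [0,1.5,-0.33],
  [0,3,-0.33],
  [0,3.8,-0.33],
  [0,4.2,-0.33],
  [0,4.6,-0.33],
  [0,5.2,-0.33],
  [0,5.6,-0.33],
  [0,5.6,-0.33],
], jaw=[1,1,1,1,1,1,1,1,1], spin=[0,0,0,0,0,0,0,0,0])

```text
time_s: 31.3
tcp_pos: [0.5487, -0.3546, 0.0402]
orientation: [-1.384, -0.897, 0.897]
force: [-12.9, 4.2, 44.6]
grip_width: 0.0136
```

drive_tool([
  [0,-1,0],
  [0,-2,0],
  [0,-2.5,0],
  [0,-2.5,0],
], jaw=[1,1,1,1], spin=[0,0,0,0])

```text
time_s: 31.8
tcp_pos: [0.5475, -0.3538, 0.0574]
orientation: [-1.378, -0.897, 0.896]
force: [-0.6, 0.3, -1.0]
grip_width: 0.0136
```

Run:
```python
from h import *
i,im=wsnap('w18');cv2.imwrite('pics/w18z.png',cv2.resize(im[180:330,220:420],None,fx=4,fy=4,interpolation=cv2.INTER_CUBIC))
s,R=tool();print(s['tcp_pos'],s['force'],s['grip_width'],'yaw',np.degrees(np.arctan2(R[1,0],R[0,0])))
snap('side','s18',(220,120,380,240),5)
```

```text
[ 0.54718986 -0.35376425  0.05711294] [ 0.33521168 -0.34505946 -2.0641781 ] 0.013664520073399194 yaw 66.08578633087257
```

View pics/w18z.png

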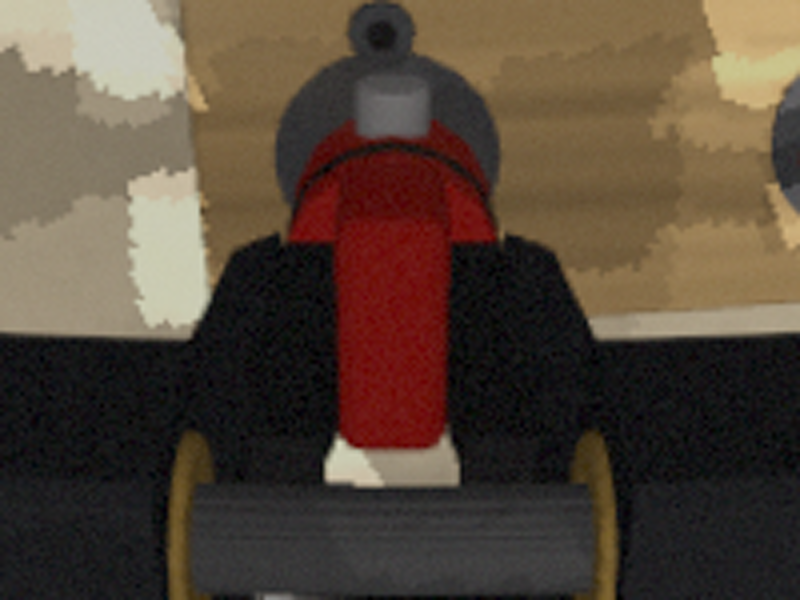

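View pics/s18.png

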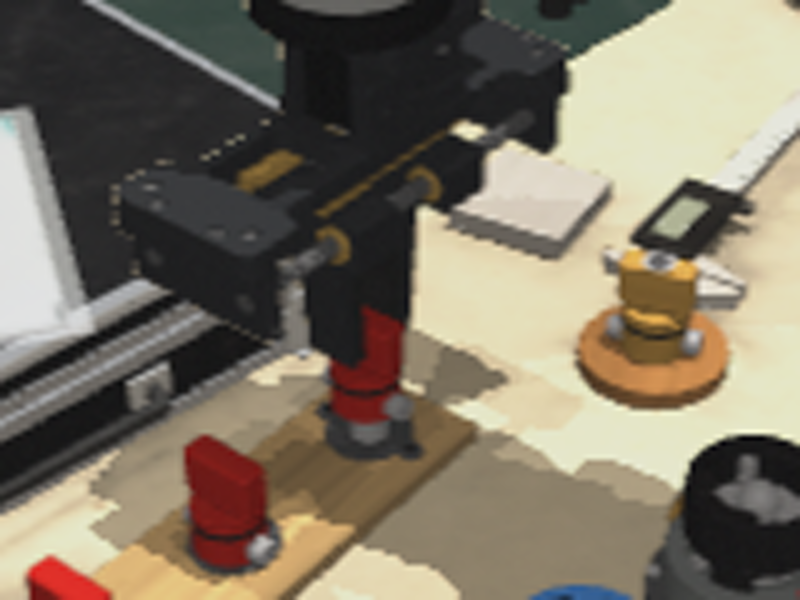

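drive_tool([
  [0,0.7,0],
  [0,1.3,0],
  [0,1.3,0],
  [0,1.3,0],
  [0,1.3,0],
  [0,1.3,0],
  [0,1.3,0],
  [0,1.3,0],
], jaw=[1,1,1,0.9,0.8,0.7,0.7,0.7], spin=[0,0,0,0,0,0,0,0])

```text
time_s: 32.9
tcp_pos: [0.5474, -0.3539, 0.0447]
orientation: [-1.378, -0.897, 0.896]
force: [-1.0, -0.0, -0.3]
grip_width: 0.0265
```

Run:
```python
from h import *
i,im=wsnap('w19');cv2.imwrite('pics/w19z.png',cv2.resize(im[180:330,220:420],None,fx=4,fy=4,interpolation=cv2.INTER_CUBIC))
s,R=tool();print(s['tcp_pos'],s['force'],s['grip_width'],'yaw',np.degrees(np.arctan2(R[1,0],R[0,0])))
snap('side','s19',(220,120,380,240),5)
```

```text
[ 0.54735456 -0.35387419  0.04465733] [ 0.05795811  0.04634783 -0.34748686] 0.026338262511696787 yaw 66.08696800076657
```

View pics/w19z.png

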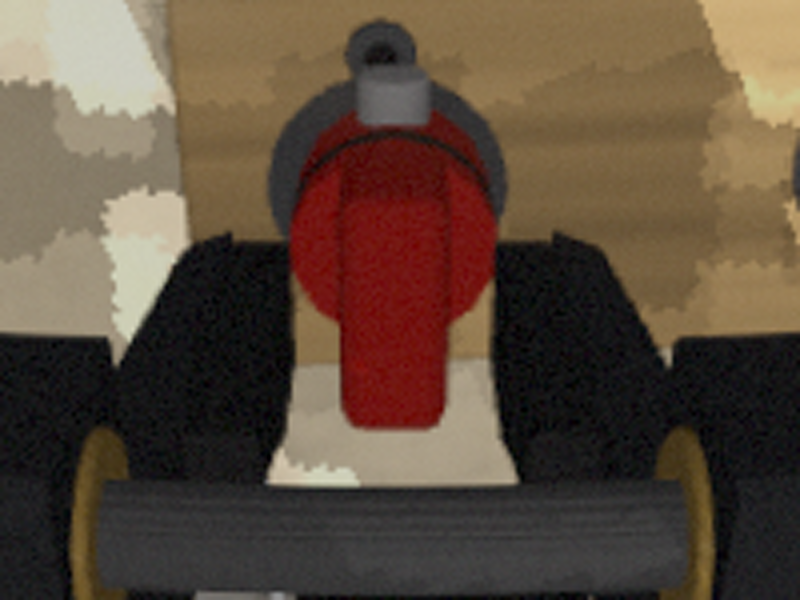

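View pics/s19.png

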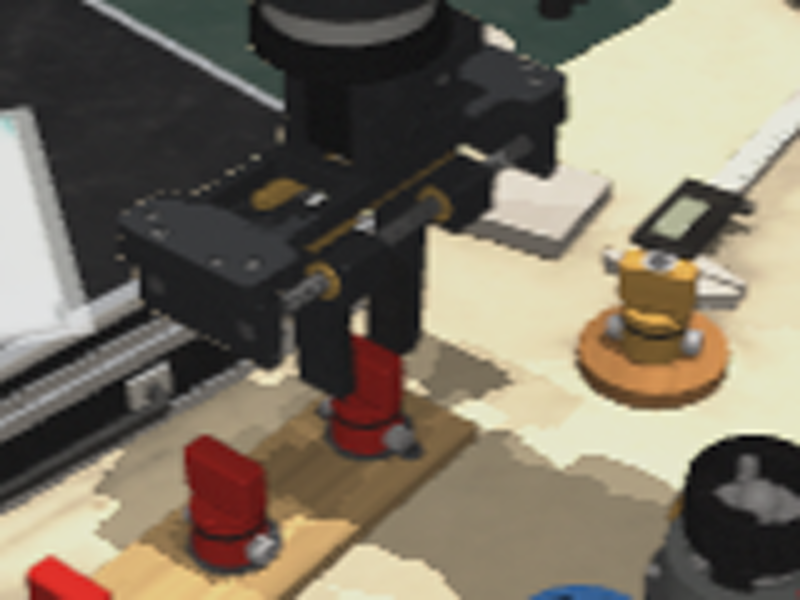

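drive_tool([
  [0,0,0],
  [0,-5,0],
  [0,-10,0],
  [-2,-13,2],
  [-5,-13,5],
  [-8,-13,7],
  [-8,-13,7],
  [-8,-13,7],
], jaw=[0.5,0.5,0.5,0.3,0,0,0,0], spin=[0,0,0,0,0,0,0,0])

```text
time_s: 34.0
tcp_pos: [0.4518, -0.3981, 0.1748]
orientation: [-1.378, -0.898, 0.896]
force: [0.4, 0.4, 0.1]
grip_width: 0.0883
```

Run:
```python
from h import *
i,im=wsnap('w20')
s,R=tool();print(s['tcp_pos'],s['force'],s['grip_width'],'yaw',np.degrees(np.arctan2(R[1,0],R[0,0])))
j,_=snap('side','s20',(220,165,320,265),6)
snap('side','s20f')
```

```text
[ 0.45237085 -0.39755514  0.17476255] [0.33251874 0.19189886 0.38909857] 0.08841314899470577 yaw 66.18010926690734
```

View pics/w20.png

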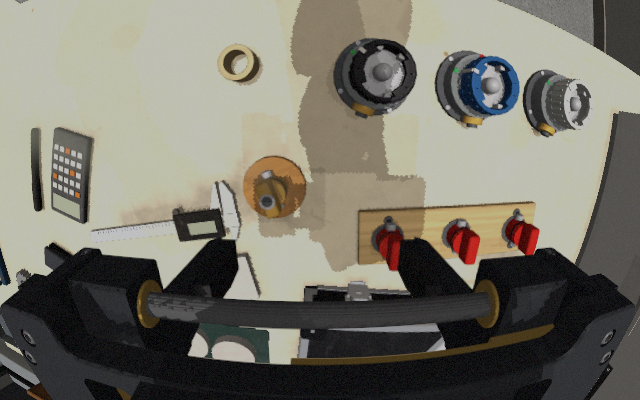

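View pics/s20.png

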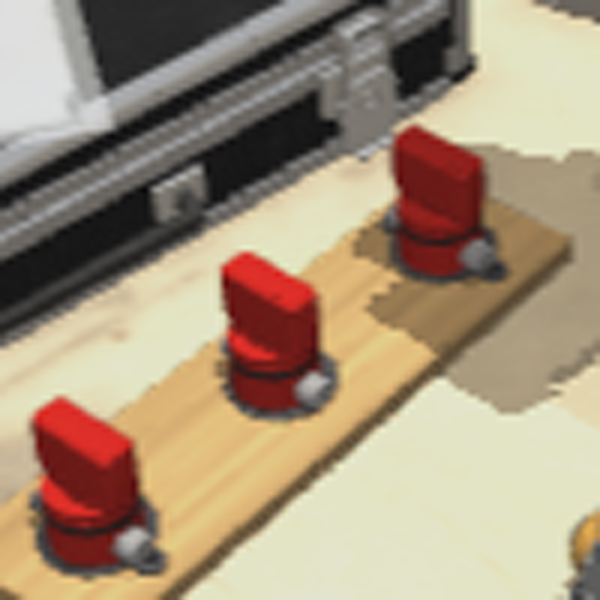

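drive_tool([
  [3,0,-3],
  [6,2,-5.5],
  [7.9,6,-6.8],
  [7.9,10,-6.8],
  [7.9,11.5,-6.8],
  [7.9,11.9,-6.8],
  [7.9,12.1,-6.8],
  [7.9,12.1,-6.8],
], jaw=[0.5,1,1,1,1,1,1,1], spin=[0,0,0,0,0,0,0,0])

```text
time_s: 35.15
tcp_pos: [0.5462, -0.3544, 0.0553]
orientation: [-1.381, -0.898, 0.895]
force: [-0.9, 3.9, 27.3]
grip_width: 0.0099
```

drive_tool([
  [0,-2,0],
  [0,-6,0],
  [-2,-10,2],
  [-5,-12,4.5],
  [-8,-12,7],
  [-9,-12,7],
  [-9,-12,7],
], jaw=[1,0.8,0.5,0.3,0,0,0], spin=[0,0,0,0,0,0,0])

```text
time_s: 36.02
tcp_pos: [0.445, -0.4087, 0.1745]
orientation: [-1.38, -0.896, 0.895]
force: [0.1, -0.1, -0.1]
grip_width: 0.0588
```

Run:
```python
from h import *
i,im=wsnap('w21')
s,R=tool();print(s['tcp_pos'],s['force'],s['grip_width'],'yaw',np.degrees(np.arctan2(R[1,0],R[0,0])))
cv2.imwrite('pics/w21z.png',np.hstack([cv2.resize(im[145:235,230:320],None,fx=4.4,fy=4.4,interpolation=cv2.INTER_CUBIC),cv2.resize(im[35:125,430:520],None,fx=4.4,fy=4.4,interpolation=cv2.INTER_CUBIC)]))
```

```text
[ 0.44590542 -0.40750698  0.17429316] [ 0.5356311  -0.02031827 -0.14420149] 0.06317307187577309 yaw 66.10814869908326
```

View pics/w21z.png

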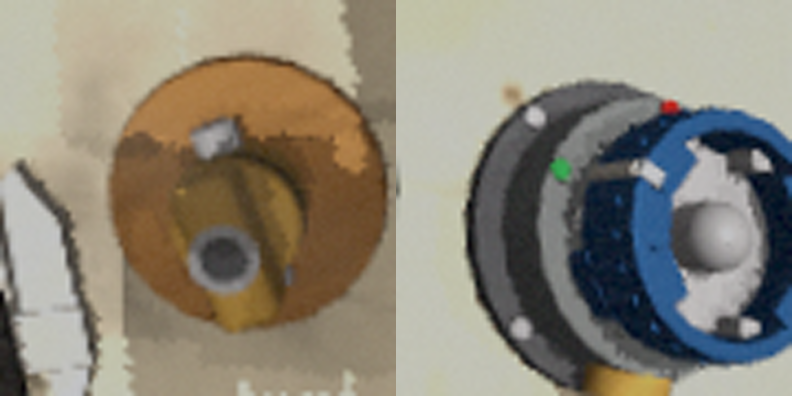

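Run:
```python
from h import *
i,s,im=wload('w21');f=lambda P,z:[onz(i,230+u/4.4,145+v/4.4,z)[:2] for u,v in P]
print(fitc(f([(110,200),(125,130),(180,75),(245,55),(310,75),(365,125),(387,195),(370,255),(330,305),(130,265)],.008),.034))
for P,z in [([(172,195),(228,330)],.055),([(235,185),(285,300)],.055),([(288,272),(218,138)],.016)]:
    a,b=f(P,z);d=b-a;print(np.degrees(np.arctan2(d[1],d[0])),np.hypot(*d),(a+b)/2)
g=cv2.resize(im[165:225,260:310],None,fx=10,fy=10,interpolation=cv2.INTER_CUBIC);cv2.imwrite('pics/w21a.png',g)
```

```text
(array([ 0.44265112, -0.44324367]), np.float64(0.00045565958131680293))
-4.454651168910477 0.031380733611156626 [ 0.44125086 -0.44802576]
-2.787229153657448 0.02667439401105086 [ 0.44234322 -0.43465942]
-178.53391319588948 0.03623587571223033 [ 0.44339486 -0.44081103]
```

View pics/w21a.png

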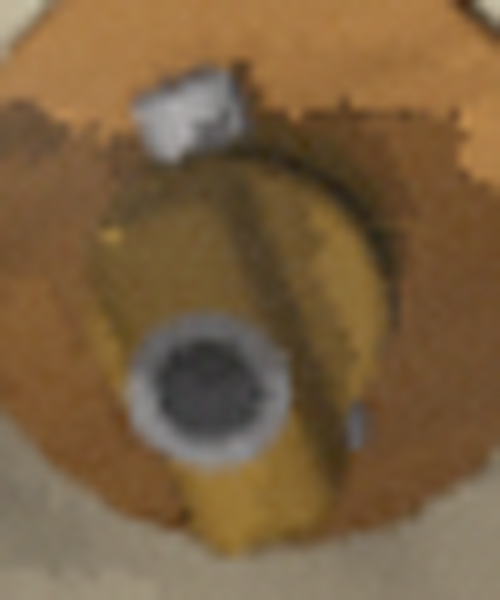

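drive_tool([
  [-1.5,2,-0.5],
  [-3.3,5,-1.1],
  [-3.3,7,-1.1],
  [-3.3,7,-1.1],
  [-3.3,7,-1.1],
  [-3.3,7,-1.1],
], jaw=[0.5,0.5,0.5,0.5,0.5,0.5], spin=[-10,-20,-21,-21,-21,-21])

```text
time_s: 36.83
tcp_pos: [0.4425, -0.4421, 0.1049]
orientation: [-1.235, -1.173, 1.172]
force: [0.7, -0.0, 0.1]
grip_width: 0.0442
```

Run:
```python
from h import *
i,im=wsnap('w22')
s,R=tool();print(s['tcp_pos'],s['dq'].round(3),s['force'],s['joints'].round(2),s['grip_width'],'yaw',np.degrees(np.arctan2(R[1,0],R[0,0])))
cv2.imwrite('pics/w22z.png',cv2.resize(im[160:300,220:420],None,fx=4,fy=4,interpolation=cv2.INTER_CUBIC))
```

```text
[ 0.44216493 -0.44231204  0.10475961] [0.006 0.004 0.006 0.    0.002 0.003 0.004] [0.17547612 0.75915712 0.24177205] [ 1.04  0.92 -0.61  1.66  0.7   0.79  1.62] 0.0440238217185715 yaw 87.09716848006806
```

View pics/w22z.png

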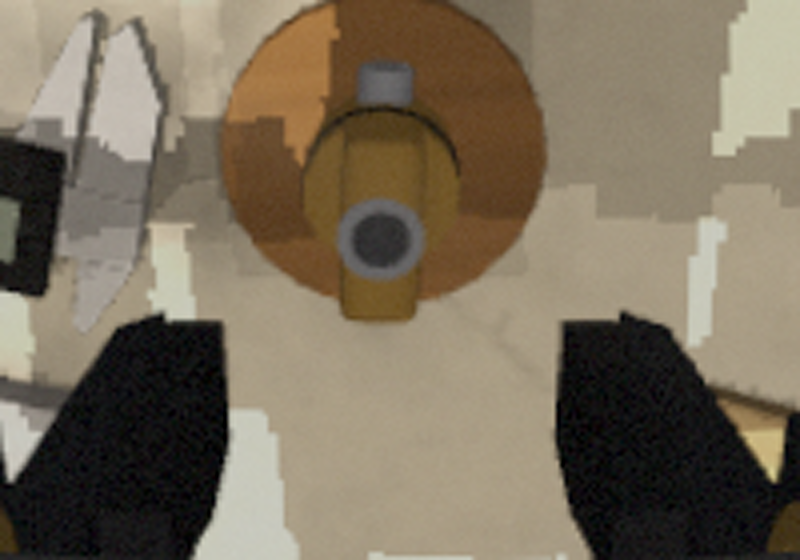

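Run:
```python
from h import *
i,s,im=wload('w22');f=lambda u,v,z:onz(i,220+u/4,160+v/4,z)
print('ring',f(381,240,.055)); print('ends',f(380,322,.055),f(383,125,.055))
print(fitc([f(u,v,.008)[:2] for u,v in [(220,150),(232,95),(265,45),(310,8),(455,8),(500,40),(535,95),(547,155),(535,205),(510,250),(240,215),(270,265),(310,290)]],.034))
X=f(381,240,.055);print(need([.4425,-.443,.0335]))
```

```text
ring [ 0.44236538 -0.44281578  0.055     ]
ends [ 0.45777917 -0.44380883  0.055     ] [ 0.4220392  -0.44141436  0.055     ]
(array([ 0.44242642, -0.44271631]), np.float64(0.00032884691731930563))
[-0.06001405  7.12606964 -0.02651739]
```

drive_tool([
  [-0.05,3.5,0],
  [-0.05,6.5,0],
  [-0.05,7.1,0],
  [-0.05,7.1,0],
  [-0.05,7.1,0],
  [-0.05,7.1,0],
  [-0.05,7.1,0],
  [-0.05,7.1,0],
  [-0.05,5.5,0],
  [-0.05,2,0],
  [-0.05,-3,0],
], jaw=[0.5,0.5,0.5,0.8,1,1,1,1,1,1,1], spin=[0,0,0,0,0,0,0,0,0,0,0])

```text
time_s: 38.25
tcp_pos: [0.4401, -0.4422, 0.134]
orientation: [-1.229, -1.171, 1.172]
force: [0.4, -0.1, -1.3]
grip_width: 0.0135
```

Run:
```python
from h import *
i,im=wsnap('w23')
s,R=tool();print(s['tcp_pos'],s['dq'].round(3),s['force'],s['joints'].round(2),s['grip_width'],'yaw',np.degrees(np.arctan2(R[1,0],R[0,0])))
print(need([.4225,-.2038,.14]))
```

```text
[ 0.44408361 -0.44418318  0.14149134] [-0.023  0.023  0.008 -0.025  0.08  -0.143 -0.067] [1.36409303 0.02836395 2.90458869] [ 1.05  0.88 -0.64  1.64  0.66  0.85  1.66] 0.013651711793684065 yaw 87.08174783218531
[2.38976766e+01 2.36103037e-02 3.37964057e+00]
```

View pics/w23.png

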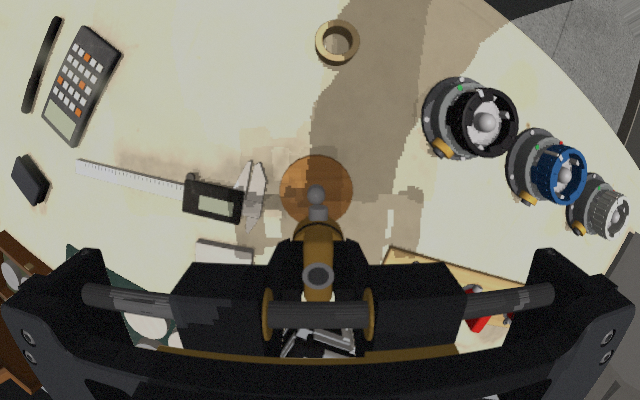

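drive_tool([
  [4,-3,-0.5],
  [9,-3,-1],
  [14,-3,-2],
  [18,-3,-2.8],
  [21,-3,-3.2],
  [21,-3,-3.2],
  [21,-3,-3.2],
  [21,-3,-3.2],
], jaw=[1,1,1,1,1,1,1,1], spin=[5,10,15,20,22,22,22,22])

```text
time_s: 39.3
tcp_pos: [0.4833, -0.2366, 0.1635]
orientation: [-1.385, -0.881, 0.882]
force: [-0.7, 0.3, -0.7]
grip_width: 0.0137
```

Run:
```python
from h import *
i,im=wsnap('w24')
s,R=tool();print(s['tcp_pos'],s['dq'].round(3),s['force'],s['joints'].round(2),s['grip_width'],'yaw',np.degrees(np.arctan2(R[1,0],R[0,0])))
cv2.imwrite('pics/w24z.png',cv2.resize(im[70:250,230:400],None,fx=3.3,fy=3.3,interpolation=cv2.INTER_CUBIC))
```

```text
[ 0.48335797 -0.2364252   0.16348706] [-0.004  0.    -0.004  0.    -0.    -0.003 -0.003] [ 0.26101124  0.32927397 -0.65311413] [ 0.68  0.73 -0.52  1.89  0.56  0.67  0.96] 0.013822691154470547 yaw 64.95073592506301
```

View pics/w24.png

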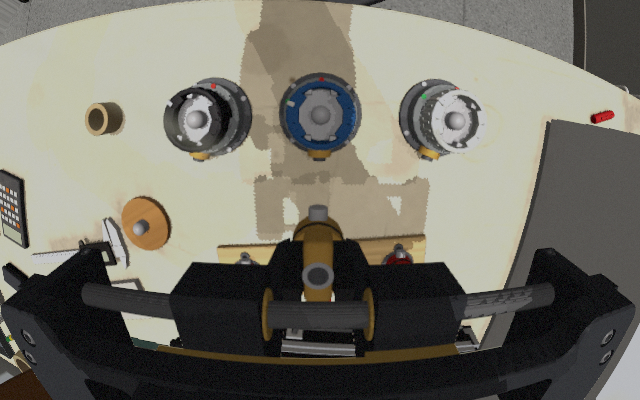

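Run:
```python
from h import *
i,s,im=wload('w24')
cv2.imwrite('pics/w24z.png',cv2.resize(im[65:165,270:370],None,fx=6,fy=6,interpolation=cv2.INTER_CUBIC))
```

```text
(no output)
```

View pics/w24z.png

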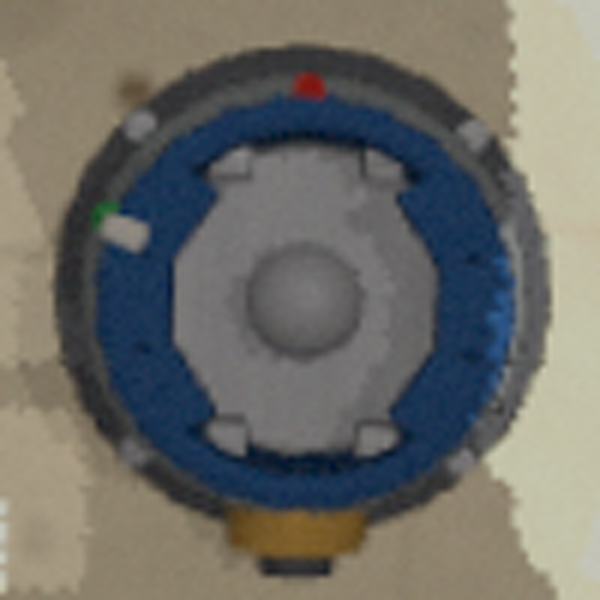

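Run:
```python
from h import *
i,s,im=wload('w24');f=lambda u,v,z:onz(i,270+u/6,65+v/6,z)
for z in (.044,.056):
    a=(f(232,163,z)+f(382,163,z))/2;b=(f(228,437,z)+f(378,437,z))/2;d=b-a
    print(z,'slot ang',np.degrees(np.arctan2(d[1],d[0])),'ctr',(a+b)/2,np.hypot(d[0],d[1]))
    d1=f(382,163,z)-f(232,163,z);d2=f(378,437,z)-f(228,437,z);print([np.degrees(np.arctan2(q[1],q[0])) for q in(d1,d2)])
print('dome',f(304,300,.062),'red',f(309,87,.03))
print('rim',fitc([f(u,v,.063)[:2] for u,v in [(97,300),(115,395),(160,460),(230,500),(300,512),(380,498),(450,455),(500,380),(515,300),(505,240)]],.028))
print('base',fitc([f(u,v,.003)[:2] for u,v in [(55,300),(65,220),(100,140),(160,85),(230,52),(300,44),(370,50),(450,85),(510,145),(545,220),(550,300)]],.0405))
print(s['tcp_pos'])
```

```text
0.044 slot ang -25.78616870040257 ctr [ 0.42308303 -0.20439163  0.044     ] 0.03936035649289019
[np.float64(65.1121218467656), np.float64(65.0463036056965)]
0.056 slot ang -25.786168700402662 ctr [ 0.4226451 -0.2043012  0.056    ] 0.03758424985889189
[np.float64(65.1121218467657), np.float64(65.0463036056965)]
dome [ 0.42235636 -0.20437508  0.062     ] red [ 0.39469548 -0.19038881  0.03      ]
rim (array([ 0.42282161, -0.20457269]), np.float64(0.00019600680824396685))
base (array([ 0.4221491 , -0.20374086]), np.float64(0.00030697206008632613))
[ 0.48331782 -0.23656403  0.16350937]
```

drive_tool([
  [0.2,0,4],
  [0.33,0,6.9],
  [0.33,3,6.9],
  [0.33,5,6.9],
  [0.33,5,6.9],
  [0.33,5,6.9],
], jaw=[1,1,1,1,1,1], spin=[0.3,0.3,0.3,0.3,0.3,0.3])

```text
time_s: 40.1
tcp_pos: [0.4231, -0.2033, 0.1141]
orientation: [-1.387, -0.879, 0.878]
force: [-0.3, -0.1, -1.4]
grip_width: 0.0139
```

Run:
```python
from h import *
i,im=wsnap('w25')
s,R=tool();print(s['tcp_pos'],s['dq'].round(3),s['force'],s['grip_width'],'yaw',np.degrees(np.arctan2(R[1,0],R[0,0])),need([.4225,-.2043,.0675]))
cv2.imwrite('pics/w25z.png',cv2.resize(im[140:300,230:400],None,fx=3.5,fy=3.5,interpolation=cv2.INTER_CUBIC))
```

```text
[ 0.42324399 -0.20324866  0.11423859] [-0.003 -0.004 -0.     0.002  0.003 -0.002 -0.003] [-0.81217735 -0.36367301 -0.83572786] 0.013672650168045065 yaw 64.7482555868162 [-0.128397    4.67378126  0.02876563]
```

View pics/w25z.png

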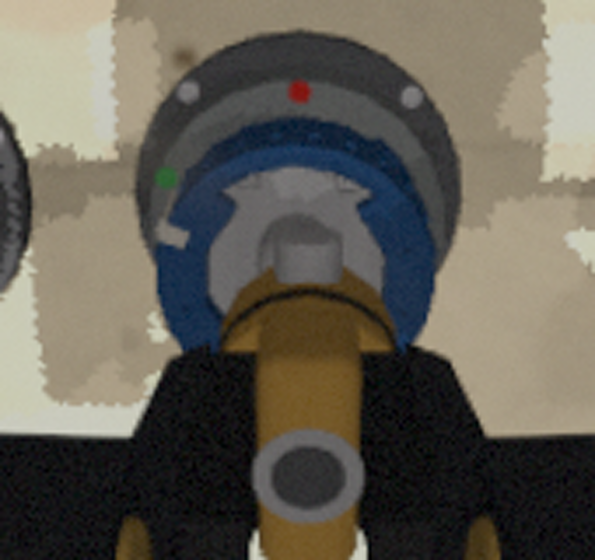

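drive_tool([
  [-0.13,0.5,0.03],
  [-0.13,1.5,0.03],
  [-0.13,2.2,0.03],
  [-0.13,2.8,0.03],
  [-0.13,3.4,0.03],
  [-0.13,4,0.03],
  [-0.13,4.5,0.03],
  [-0.13,4.7,0.03],
  [-0.13,4.7,0.03],
], jaw=[1,1,1,1,1,1,1,1,1], spin=[0,0,0,0,0,0,0,0,0])

```text
time_s: 41.28
tcp_pos: [0.4221, -0.2042, 0.0675]
orientation: [-1.387, -0.88, 0.879]
force: [-1.5, 0.2, 10.1]
grip_width: 0.0136
```

drive_tool([
  [0,0,0],
  [0,0,0],
  [0,0,0],
  [0,-4,0],
  [0,-4.5,0],
], jaw=[0.7,0.3,0,0,0], spin=[0,0,0,0,0])

```text
time_s: 41.9
tcp_pos: [0.4225, -0.2041, 0.1129]
orientation: [-1.388, -0.881, 0.877]
force: [0.3, 0.5, -0.5]
grip_width: 0.0616
```

Run:
```python
from h import *
i,im=wsnap('w26')
s,R=tool();print(s['tcp_pos'],s['force'],s['grip_width'],'yaw',np.degrees(np.arctan2(R[1,0],R[0,0])))
a=cv2.resize(im[140:300,230:400],None,fx=3,fy=3,interpolation=cv2.INTER_CUBIC)
j,b=snap('side','tmp');b=cv2.resize(b[220:300,290:375],None,fx=3.4,fy=3.4,interpolation=cv2.INTER_CUBIC)
c=np.zeros((480,510+b.shape[1],3),np.uint8);c[:,:510]=a;c[:b.shape[0],510:]=b;cv2.imwrite('pics/w26z.png',c)
```

```text
[ 0.42229752 -0.20422805  0.11259279] [-0.07759136 -0.42751443  0.35293007] 0.06574529016891348 yaw 64.74831481936663
```

View pics/w26z.png

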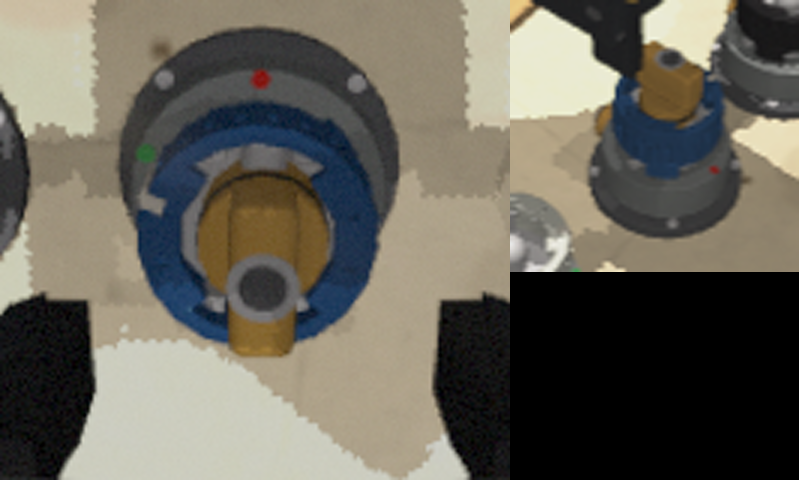

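drive_tool([
  [0,0,0],
  [0,4,0],
  [0,7.4,0],
  [0,7.4,0],
  [0,7.4,0],
  [0,7.4,0],
  [0,7.4,0],
  [0,7.4,0],
  [0,7.1,0],
  [0,6.8,0],
  [0,6.6,0],
  [0,6.57,0],
], jaw=[0,0,0,0.3,1,1,1,1,1,1,1,1], spin=[0,0,0,0,0,0,0,0,0,0,0,0])

```text
time_s: 43.5
tcp_pos: [0.4217, -0.2049, 0.0457]
orientation: [-1.387, -0.877, 0.879]
force: [0.4, -5.2, -9.6]
grip_width: 0.0552
```

drive_tool([
  [0,0,0],
  [0,0,0],
  [0,0,0],
  [0,0,0],
  [0,0,0],
  [0,0,0],
  [0,0,0],
  [0,0,0],
  [0,0,0],
  [0,0,0],
], jaw=[1,1,1,1,1,1,1,1,1,1], spin=[8,16,24,32,40,48,56,64,68,68])

```text
time_s: 44.75
tcp_pos: [0.4221, -0.2049, 0.0456]
orientation: [-1.571, 0.045, -0.046]
force: [-0.0, -5.8, -9.2]
grip_width: 0.0556
```

Run:
```python
from h import *
i,im=wsnap('w27')
s,R=tool();print(s['tcp_pos'],s['force'],s['moment'],s['joints'].round(2),'yaw',np.degrees(np.arctan2(R[1,0],R[0,0])))
cv2.imwrite('pics/w27z.png',cv2.resize(im[125:325,200:440],None,fx=3,fy=3,interpolation=cv2.INTER_CUBIC))
```

```text
[ 0.42217629 -0.20482907  0.04561813] [-0.19931145 -6.98801156 -9.22234368] [-1.37289894 -0.03563937  0.00349392] [ 0.38  0.86 -0.05  2.17  0.29  0.12  0.  ] yaw -3.2985736506802392
```

View pics/w27z.png

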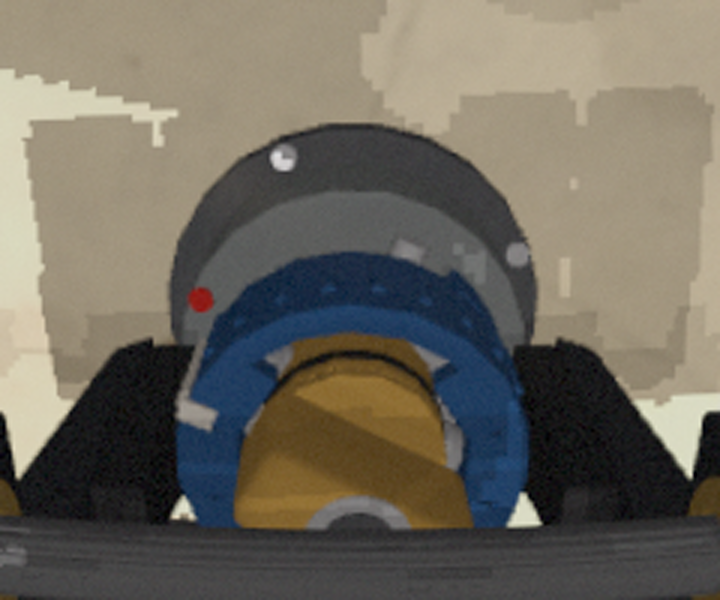

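drive_tool([
  [0,0.4,0],
  [0,0.83,0],
  [0,0.83,0],
  [0,0.83,0],
  [0,0.83,0],
  [0,0.7,0],
  [0,-3,0],
  [0,-7,0],
  [0,-8,0],
], jaw=[1,1,1,0.2,0,0,0,0,0], spin=[0,0,0,0,0,0,0,0,0])

```text
time_s: 45.92
tcp_pos: [0.4229, -0.2039, 0.1277]
orientation: [-1.571, 0.041, -0.047]
force: [-0.0, 0.0, -0.5]
grip_width: 0.088
```

Run:
```python
from h import *
i,im=wsnap('w28')
s,R=tool();print(s['tcp_pos'],s['force'],s['joints'].round(2),'yaw',np.degrees(np.arctan2(R[1,0],R[0,0])))
j,b=snap('side','s28');b=cv2.resize(b[210:300,290:380],None,fx=4,fy=4,interpolation=cv2.INTER_CUBIC);a=cv2.resize(im[130:250,260:370],None,fx=3,fy=3,interpolation=cv2.INTER_CUBIC)
cv2.imwrite('pics/w28z.png',np.hstack([a,b]))
```

```text
[ 0.42280881 -0.20399013  0.12770864] [-0.24857924 -0.48378331  0.7319398 ] [ 0.44  0.69 -0.14  2.13  0.27  0.33  0.02] yaw -3.2043362186574127
```

View pics/w28z.png

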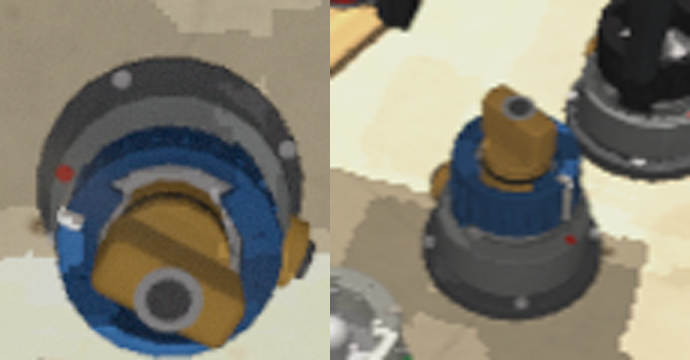

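View pics/w28.png

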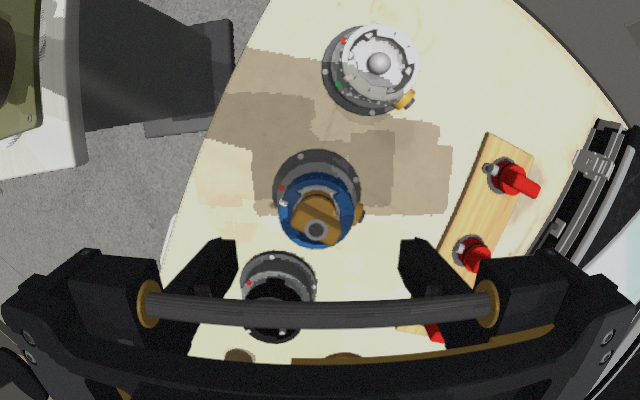

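drive_tool([
  [1.5,0,4],
  [3,0,8],
  [4.4,0,10.9],
  [4.4,0,10.9],
  [4.4,0,10.9],
  [4.4,0,10.9],
  [4.4,0,10.9],
], jaw=[0,0,0,0,0,0,0], spin=[-10,-20,-30,-40,-48,-48,-48])

```text
time_s: 46.9
tcp_pos: [0.4715, -0.0974, 0.1251]
orientation: [-1.483, -0.608, 0.61]
force: [-0.1, -0.8, -0.7]
grip_width: 0.0881
```

Run:
```python
from h import *
i,im=wsnap('w29')
s,R=tool();print(s['tcp_pos'],s['dq'].round(3),'yaw',np.degrees(np.arctan2(R[1,0],R[0,0])))
cv2.imwrite('pics/w29z.png',cv2.resize(im[130:260,250:390],None,fx=5,fy=4.5,interpolation=cv2.INTER_CUBIC))
```

```text
[ 0.47158289 -0.09746522  0.12530476] [-0.    -0.008 -0.003 -0.002  0.002  0.003  0.004] yaw 44.67260100861985
```

View pics/w29z.png

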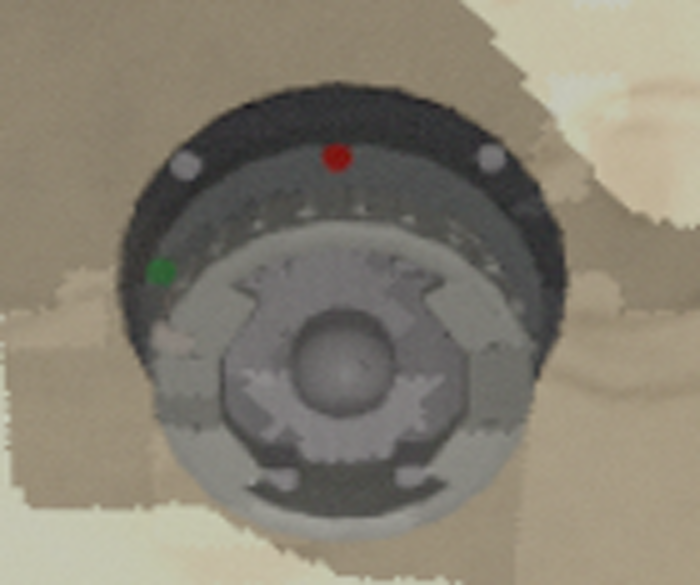

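drive_tool([
  [0.1,4,-0.1],
  [0.1,8,-0.1],
  [0.1,8.7,-0.1],
  [0.1,8.7,-0.1],
  [0.1,8.7,-0.1],
  [0.1,8.7,-0.1],
  [0.1,8.7,-0.1],
  [0.1,8.7,-0.1],
  [0.1,8.4,-0.1],
  [0.1,8.1,-0.1],
  [0.1,7.9,-0.1],
  [0.1,7.87,-0.1],
], jaw=[0,0,0,0.3,1,1,1,1,1,1,1,1], spin=[0,0,0,0,0,0,0,0,0,0,0,0])

```text
time_s: 48.45
tcp_pos: [0.4731, -0.0981, 0.047]
orientation: [-1.484, -0.61, 0.611]
force: [-0.2, -3.4, -9.7]
grip_width: 0.0555
```

drive_tool([
  [0,0,0],
  [0,0,0],
  [0,0,0],
  [0,0,0],
  [0,0,0],
  [0,0,0],
  [0,0,0],
  [0,0,0],
  [0,0,0],
  [0,0,0],
], jaw=[1,1,1,1,1,1,1,1,1,1], spin=[8,16,24,32,40,48,56,64,68,68])

```text
time_s: 49.7
tcp_pos: [0.4724, -0.0984, 0.0468]
orientation: [-1.548, 0.32, -0.318]
force: [-1.2, -5.1, -9.0]
grip_width: 0.0555
```

Run:
```python
from h import *
i,im=wsnap('w30')
s,R=tool();print(s['tcp_pos'],s['force'],s['moment'],s['joints'].round(2),'yaw',np.degrees(np.arctan2(R[1,0],R[0,0])))
cv2.imwrite('pics/w30z.png',cv2.resize(im[125:325,200:440],None,fx=3,fy=3,interpolation=cv2.INTER_CUBIC))
```

```text
[ 0.47240627 -0.09839743  0.04684833] [-1.19285475 -5.72279538 -8.96084911] [-1.23928609  0.21337904 -0.03432163] [ 0.12  0.86 -0.01  2.12  0.06  0.16 -0.36] yaw -23.290362914955416
```

View pics/w30z.png

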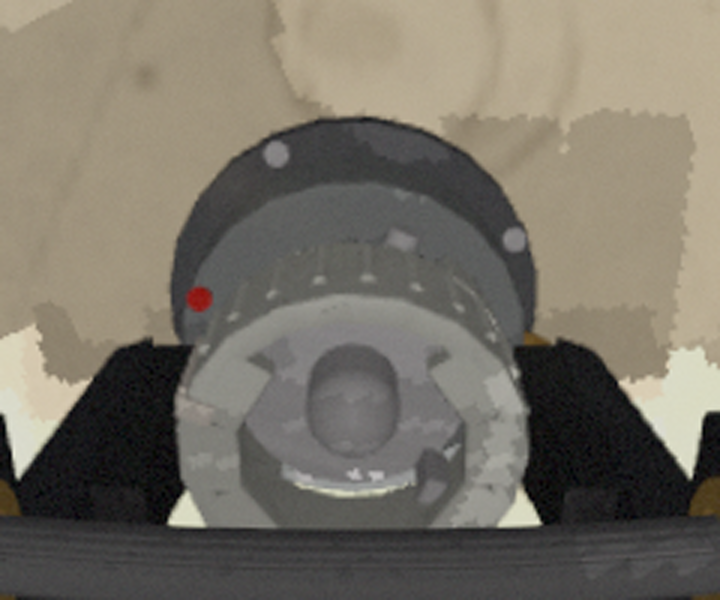

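drive_tool([
  [0,0.4,0],
  [0,0.83,0],
  [0,0.83,0],
  [0,0.83,0],
  [0,0.83,0],
  [0,0.7,0],
  [0,-3,0],
  [0,-7.5,0],
  [0,-9,0],
  [0,-9,0],
], jaw=[1,1,1,0.2,0,0,0,0,0,0], spin=[0,0,0,0,0,0,0,0,0,0])

```text
time_s: 51.0
tcp_pos: [0.4743, -0.0973, 0.1382]
orientation: [-1.547, 0.315, -0.32]
force: [0.1, 0.1, 0.2]
grip_width: 0.0881
```

Run:
```python
from h import *
i,im=wsnap('w31')
s,R=tool();print(s['tcp_pos'],s['force'],s['joints'].round(2),'yaw',np.degrees(np.arctan2(R[1,0],R[0,0])),need([.3752,-.3015,.138]))
cv2.imwrite('pics/w31z.png',cv2.resize(im[130:250,260:390],None,fx=4,fy=4,interpolation=cv2.INTER_CUBIC))
```

```text
[ 0.47358872 -0.09726073  0.1373226 ] [ 0.15559294 -0.21163037 -0.45868666] [ 0.13  0.68 -0.03  2.08  0.05  0.38 -0.35] yaw -23.187303433546983 [ -1.00237867  -0.08267815 -22.64802813]
```

View pics/w31z.png

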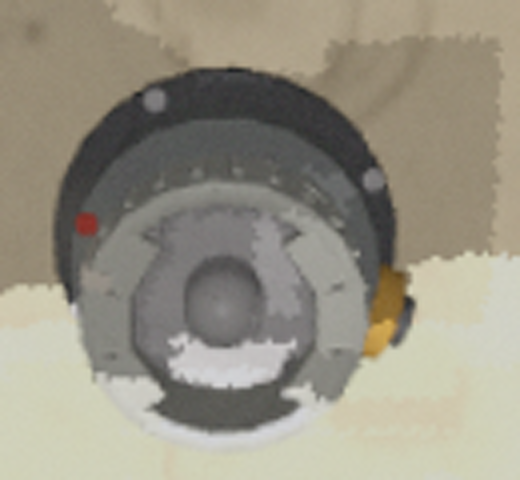

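drive_tool([
  [0,0,-4],
  [0,0,-8],
  [0,0,-12],
  [-0.5,0,-16],
  [-1,0,-20],
  [-1,0,-22.6],
  [-1,0,-22.6],
  [-1,0,-22.6],
  [-1,0,-22.6],
  [-1,0,-22.6],
], jaw=[0,0,0,0,0,0,0,0,0,0], spin=[-10,-20,-30,-40,-50,-60,-70,-70,-70,-70])

```text
time_s: 52.3
tcp_pos: [0.3753, -0.3007, 0.137]
orientation: [-1.474, -0.638, 0.638]
force: [0.4, 0.1, 0.1]
grip_width: 0.088
```

Run:
```python
from h import *
i,im=wsnap('w32')
s,R=tool();print(s['tcp_pos'],s['dq'].round(3),'yaw',np.degrees(np.arctan2(R[1,0],R[0,0])))
cv2.imwrite('pics/w32z.png',cv2.resize(im[130:260,250:390],None,fx=5,fy=5*.9,interpolation=cv2.INTER_CUBIC))
```

```text
[ 0.37532955 -0.30076116  0.13706685] [ 0.002 -0.006 -0.    -0.001  0.003  0.001  0.005] yaw 46.78561912490716
```

View pics/w32z.png

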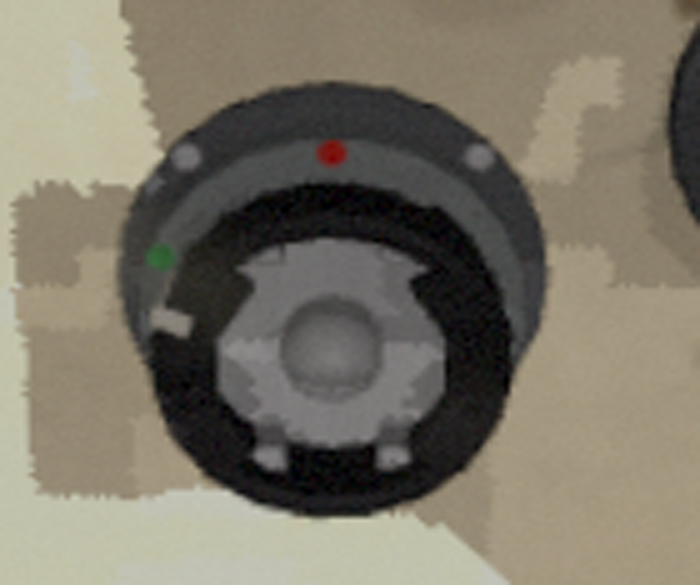

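Run:
```python
from h import *
i,s,im=wload('w32');f=lambda u,v,z:onz(i,250+u/5,130+v/4.5,z)
print('dome',f(332,348,.06)); c,e=fitc([f(u,v,.063)[:2] for u,v in [(150,360),(165,420),(200,470),(250,502),(330,517),(410,505),(460,475),(500,420),(512,360)]],.028);print(c,e,need([c[0],c[1],.038]))
```

```text
dome [ 0.37495459 -0.30019758  0.06      ]
[ 0.37681472 -0.30192936] 0.0002998685998942344 [ 0.01631564  9.90662835 -0.19119264]
```

drive_tool([
  [0,5,-0.15],
  [0,9,-0.15],
  [0,9.9,-0.15],
  [0,9.9,-0.15],
  [0,9.9,-0.15],
  [0,9.9,-0.15],
  [0,9.9,-0.15],
  [0,9.9,-0.15],
  [0,9.6,-0.15],
  [0,9.3,-0.15],
  [0,9.1,-0.15],
  [0,9.07,-0.15],
], jaw=[0,0,0,0.3,1,1,1,1,1,1,1,1], spin=[0,0,0,0,0,0,0,0,0,0,0,0])

```text
time_s: 53.85
tcp_pos: [0.3761, -0.303, 0.0464]
orientation: [-1.476, -0.637, 0.638]
force: [0.6, -5.0, -8.7]
grip_width: 0.0556
```

drive_tool([
  [0,0,0],
  [0,0,0],
  [0,0,0],
  [0,0,0],
  [0,0,0],
  [0,0,0],
  [0,0,0],
  [0,0,0],
  [0,0,0],
  [0,0,0],
], jaw=[1,1,1,1,1,1,1,1,1,1], spin=[8,16,24,32,40,48,56,64,68,68])

```text
time_s: 55.1
tcp_pos: [0.3765, -0.303, 0.0464]
orientation: [-1.552, 0.29, -0.292]
force: [1.3, -5.1, -9.8]
grip_width: 0.0559
```

Run:
```python
from h import *
i,im=wsnap('w33')
s,R=tool();print(s['tcp_pos'],s['force'],s['moment'],s['joints'].round(2),'yaw',np.degrees(np.arctan2(R[1,0],R[0,0])))
cv2.imwrite('pics/w33z.png',cv2.resize(im[125:325,200:440],None,fx=3,fy=3,interpolation=cv2.INTER_CUBIC))
```

```text
[ 0.37650237 -0.30293999  0.04636951] [ 0.15258353 -5.27637524 -9.81668441] [-1.22018432 -0.06335706  0.02305016] [ 0.61  0.86 -0.05  2.12  0.22  0.16 -0.01] yaw -21.219872289302163
```

View pics/w33z.png

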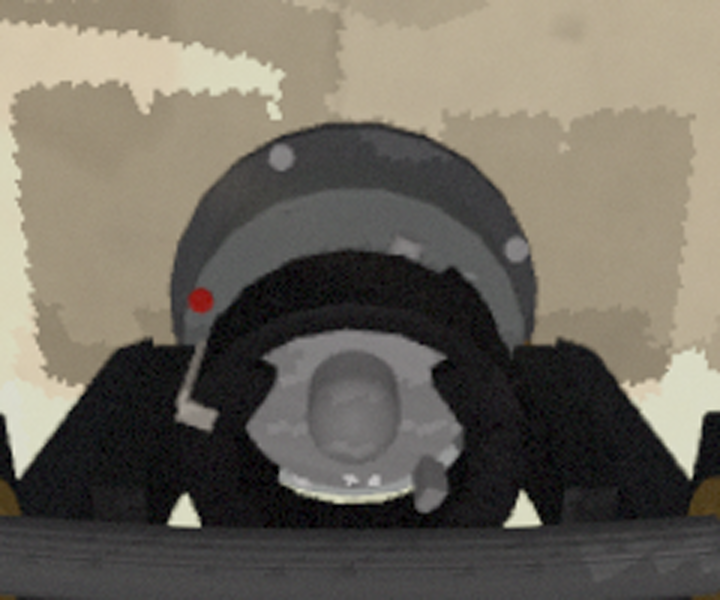

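Mark at red. Lower, release, then rise and pull back for a full check.

drive_tool([
  [0,0.4,0],
  [0,0.83,0],
  [0,0.83,0],
  [0,0.83,0],
  [0,0.83,0],
  [0,0.7,0],
  [0,-3,0],
  [0,-8,0],
  [0,-13,0],
  [0,-18,1],
  [0,-20,3],
  [0,-20,3],
], jaw=[1,1,1,0.2,0,0,0,0,0,0,0,0], spin=[0,0,0,0,0,0,0,0,0,0,0,0])

```text
time_s: 56.65
tcp_pos: [0.3882, -0.2733, 0.2477]
orientation: [-1.552, 0.286, -0.29]
force: [-0.1, -0.3, -0.2]
grip_width: 0.0885
```

Run:
```python
from h import *
i,im=wsnap('w34');s=get_state();print(s['tcp_pos'],s['force'])
snap('side','s34',(210,150,400,335),3.2);snap('top','t34')
b=cv2.imread('pics/side0.png')[150:335,210:400];cv2.imwrite('pics/s0c.png',cv2.resize(b,None,fx=3.2,fy=3.2,interpolation=cv2.INTER_CUBIC))
```

```text
[ 0.3869488  -0.27398338  0.24646945] [-0.03327176  0.37873652 -0.97244569]
```

View pics/s34.png

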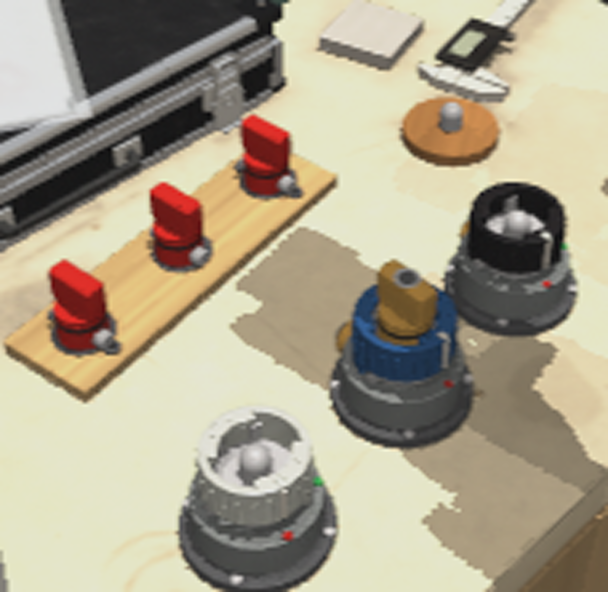

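View pics/w34.png

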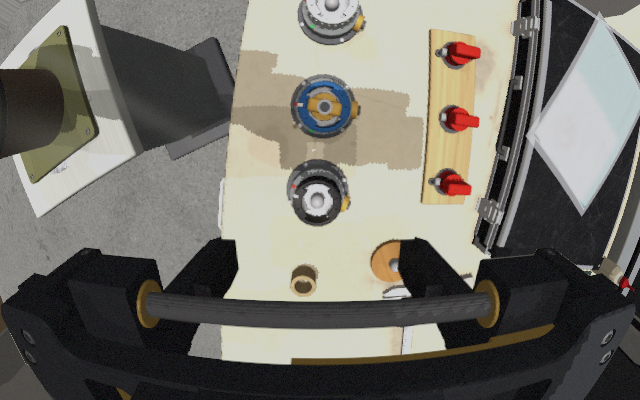

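View pics/s0c.png

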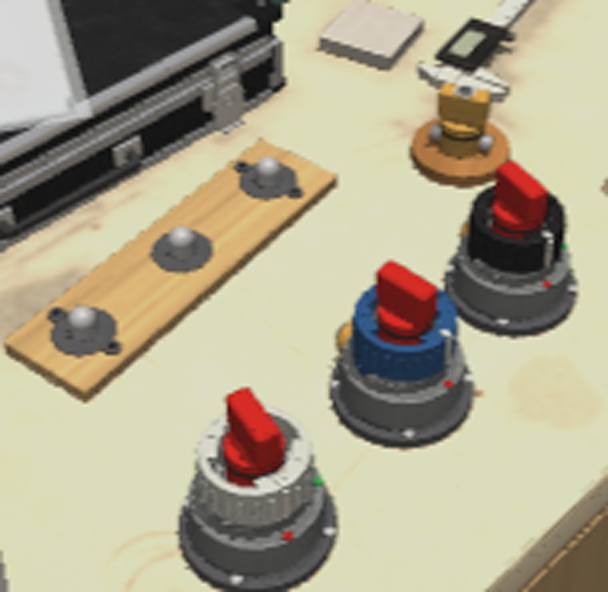

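Run:
```python
from h import *
a=cv2.imread('pics/side0.png');b=camera('side')[:,:,::-1]
g=lambda x:cv2.cvtColor(np.ascontiguousarray(x),cv2.COLOR_BGR2GRAY)
for n,(x0,y0,x1,y1) in dict(caliper=(335,130,390,178),block=(308,148,345,172),bushing=(398,190,422,216),bluecollar=(318,255,360,295),greycollar=(265,295,318,335),blackcollar=(350,225,392,255)).items():
    print(n,cv2.absdiff(g(a[y0:y1,x0:x1]),g(b[y0:y1,x0:x1])).mean().round(1), cv2.phaseCorrelate(np.float32(g(a[y0:y1,x0:x1])),np.float32(g(b[y0:y1,x0:x1]))))
import station;print(station.hand_in())
```

```text
caliper 10.8 ((0.025155366545309477, 0.06787523980428034), 0.9846469726827409)
block 10.8 ((-0.042653300209128275, -0.017325275091190306), 1.030809316659967)
bushing 5.5 ((0.006479559539116053, 0.42428003443460227), 0.9703469143973457)
bluecollar 21.2 ((0.3875995930217542, 0.08565010855871336), 0.9411211779382493)
greycollar 12.8 ((0.09171396014771105, -0.1341892660057411), 0.8811092351321821)
blackcollar 10.0 ((0.37314606262803096, -0.24532357000558846), 0.9059823159818297)
the job is handed in; nothing more can be done
None
```

All three red plugs were present. I released each collar, lifted the plugs out and threaded one onto each rack post. I then set the brass adapter in the blue stand and locked it, and locked the emptied grey and black stands. The job was handed in at about 57 s with the arm well clear.

**Final checks**
- **Collars:** in the last side picture all three match their starting positions to within about 0.5 pixel. Each white mark is back at its red dot, so they look locked and fully down.
- **Adapter:** the tool height when it seated (67.5 mm) matches the fully seated height. Its top lines up with where the locked plug's top was.
- **Bystanders:** the caliper, test block and bushing show no movement beyond 0.5 pixel.

**What went wrong or disagreed**
- **Third plug:** the one from the black stand was tilted in the grip and jammed about 7 mm above the plate, with about 45 N at the wrist. I could not tell whether the gripper's body was touching anything during that push. I backed off and let it drop onto the post. Pressing on its top with about 27 N gave a height of 55.3 mm, against 55 mm for fully down.
- **Holder:** it stood about 2 cm from where I first measured it, so I measured its position again before taking the adapter.

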